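Put the washed boards away

TASK

First slide the steel pot across the counter, without lifting or tipping it, onto the ring mark until it rests against the wooden bumper. Then move every board from the wire drainer into the wooden rack: each stands upright, fully down and about centred in a slot of its own, thick boards in the wide slots and thin boards in the narrow ones. Leave the mug and the jar where they are; the pot must still be against the bumper on its mark at the end.

Things in the scene. Friction and masses are not known exactly. Their poses are not given: they have to be found in the camera images.
- pot: Open, empty, shallow steel pot on the counter, flat bottom, outer diameter 156 mm, wall 4 mm, floor 5 mm thick, 55 mm tall, 0.4 to 0.7 kg (takes about 3 to 12 N to slide), with two small loop handles (7 mm bar) reaching 107 mm from its axis along its +x and -x at a height of 48 mm. Origin: centre of its underside; z up.
- parking: Parking place of the pot, fixed: thin white ring, 156 mm diameter, flat on the counter (origin: its centre) and a straight wooden bumper, 150 mm long (y), 22 mm thick, 30 mm high, its near face 78 mm from the origin towards +x. A pot touching the middle of the bumper stands exactly on the ring. x points from ring to bumper, roughly away from the robot.
- drainer: Wire dish drainer, fixed, left or right of the pot: grey tray 230 mm (x) by 120 mm (y), 8 mm thick, with four standing places at x = -87, -29, 29 and 87 mm, each between two steel hoops (gap 24 mm, 90 mm long along y, tops 58 mm above the counter). Boards stand on the tray. Origin: centre of its underside.
- rack: Light wooden board rack, fixed: base 230 mm (x) by 120 mm (y), 8 mm thick, with upright fins (tops 55 mm above the counter) that form four slots, from the robot outward wide, narrow, wide, narrow, 58 mm apart. Stands on the other side of the pot from the drainer. Origin: centre of its underside; its x runs across the slots, its y along them.
- wide1 (a point): Middle of the floor of the wide slot nearest the robot in the rack, 8 mm above the table. Slot 23 mm wide (along x), between two wooden fins 6 mm thick, 90 mm long (along y) and 47 mm high above this floor, open at both ends. z up.
- wide2 (a point): Middle of the floor of the other wide slot (third from the robot) in the rack, 8 mm above the table. Slot 23 mm wide (along x), between two wooden fins 6 mm thick, 90 mm long (along y) and 47 mm high above this floor, open at both ends. z up.
- narrow1 (a point): Middle of the floor of the narrow slot second from the robot in the rack, 8 mm above the table. Slot 15 mm wide (along x), between two wooden fins 6 mm thick, 90 mm long (along y) and 47 mm high above this floor, open at both ends. z up.
- narrow2 (a point): Middle of the floor of the narrow slot farthest from the robot in the rack, 8 mm above the table. Slot 15 mm wide (along x), between two wooden fins 6 mm thick, 90 mm long (along y) and 47 mm high above this floor, open at both ends. z up.
- thick1: Thick wooden chopping board, 18 mm thick (its x), 150 mm wide (its y), 140 mm tall (its z); about 0.27 kg. Origin: middle of its lower edge face. Starts standing upright in one of the drainer's four places. May be absent.
- thick2: Thick wooden chopping board, 18 mm thick (its x), 150 mm wide (its y), 140 mm tall (its z); about 0.27 kg. Origin: middle of its lower edge face. Starts standing upright in one of the drainer's four places. May be absent.
- thin1: Thin white plastic breakfast board, 10 mm thick (its x), 150 mm wide (its y), 120 mm tall (its z); about 0.17 kg. Origin: middle of its lower edge face. Starts standing upright in one of the drainer's four places. May be absent.
- thin2: Thin white plastic breakfast board, 10 mm thick (its x), 150 mm wide (its y), 120 mm tall (its z); about 0.17 kg. Origin: middle of its lower edge face. Starts standing upright in one of the drainer's four places. May be absent.
- mug: White mug beyond the work, 76 mm diameter, 90 mm tall; to be left alone. Origin: centre of its underside.
- jar: Glass jar with a steel cap beyond the work, 64 mm diameter, 100 mm tall; to be left alone. Origin: centre of its underside.
Not all that is in view belongs to the job. Leave any orange or red look-alike of the pot alone. What is shaped like the parking but turquoise is not meant.

How it is judged:
On the way:
1. the pot rests against the bumper on its ring mark while all boards are still in the drainer (x of pot in the frame of parking between -0.006 and 0.006 m and y of pot in the frame of parking between -0.02 and 0.02 m and angle between pot's own z axis and vertical below 0.06 rad and linear speed of pot below 0.02 m/s and distance of each of thick1, thick2, thin1, thin2 from where it was at the start of the episode below 0.04 m), for 0.2 s.
At the end, for the whole second after the job is handed in: Pot upright at rest within 6 mm of touching the bumper, 20 mm of the ring centre sideways; every board present at rest, upright within 0.12 rad, on the floor (5 mm) of its own slot, 8 mm across and 30 mm along: thick in wide, thin in narrow (x of pot in the frame of parking between -0.006 and 0.006 m and y of pot in the frame of parking between -0.02 and 0.02 m and angle between pot's own z axis and vertical below 0.06 rad and linear speed of each of pot, thick1, thick2, thin1, thin2 below 0.02 m/s and angle between each of thick1, thick2, thin1, thin2's own z axis and vertical below 0.12 rad and ((x of thick1 in the frame of wide1 between -0.008 and 0.008 m and y of thick1 in the frame of wide1 between -0.03 and 0.03 m and z of thick1 in the frame of wide1 between -0.006 and 0.005 m) or (x of thick1 in the frame of wide2 between -0.008 and 0.008 m and y of thick1 in the frame of wide2 between -0.03 and 0.03 m and z of thick1 in the frame of wide2 between -0.006 and 0.005 m)) and ((x of thick2 in the frame of wide1 between -0.008 and 0.008 m and y of thick2 in the frame of wide1 between -0.03 and 0.03 m and z of thick2 in the frame of wide1 between -0.006 and 0.005 m) or (x of thick2 in the frame of wide2 between -0.008 and 0.008 m and y of thick2 in the frame of wide2 between -0.03 and 0.03 m and z of thick2 in the frame of wide2 between -0.006 and 0.005 m)) and ((x of thin1 in the frame of narrow1 between -0.008 and 0.008 m and y of thin1 in the frame of narrow1 between -0.03 and 0.03 m and z of thin1 in the frame of narrow1 between -0.006 and 0.005 m) or (x of thin1 in the frame of narrow2 between -0.008 and 0.008 m and y of thin1 in the frame of narrow2 between -0.03 and 0.03 m and z of thin1 in the frame of narrow2 between -0.006 and 0.005 m)) and ((x of thin2 in the frame of narrow1 between -0.008 and 0.008 m and y of thin2 in the frame of narrow1 between -0.03 and 0.03 m and z of thin2 in the frame of narrow1 between -0.006 and 0.005 m) or (x of thin2 in the frame of narrow2 between -0.008 and 0.008 m and y of thin2 in the frame of narrow2 between -0.03 and 0.03 m and z of thin2 in the frame of narrow2 between -0.006 and 0.005 m))).
It fails at once if the pot is lifted or tipped (height (world z) of pot above 0.012 m or angle between pot's own z axis and vertical above 0.2 rad).
It fails at once if the mug or the jar is displaced by more than 30 mm or knocked over (distance of any of mug, jar from where it was at the start of the episode above 0.03 m or angle between any of mug, jar's own z axis and vertical above 0.3 rad).
Of thick1, thick2, thin1, thin2 only 3 to 4 are there at a start; the rules pass over those that are not, and their reading is None.
At some moment in a run one of pot may be knocked a few centimetres aside while the robot is not near it.
It also fails if it takes over 210 s, if anything falls off the work surface, if the arm or the gripper's body presses on something with over 40 N, if the wrist force passes 120 N, or if a joint passes its speed limit or range.

ROBOT

A 6-joint arm with a two-finger parallel gripper is mounted at the origin on the work surface. World frame = base frame: x ahead of the robot, y to its left, z up, the work surface at z = 0. Lengths are in m, angles in rad, forces in N, time in s.
With the tool pointing down it reaches from about 0.35 to 0.775 m from the base axis. Payload 7.3 kg.
Tool frame: the origin (TCP) lies at the very end of the fingers, on their centre line; the grasp point (between the pads) lies 19 mm behind it (robot.tcp_to_grasp is the distance from the TCP to the grasp point, in m); x points along the fingers, y is the direction in which the jaws open and shut, and the axes are right-handed (so a half turn about x gives the same grasp; the last joint's range is limited). The gripper opens to 92 mm and grips with 3 to 60 N. Pads are 19 mm wide; open, the fingers measure 130 mm over their backs; the gripper's body (75 mm by 190 mm) begins 47 mm behind the grasp point.
Start: joints at [1.182, 0.342, 1.524, -0, 1.275, -0.146], TCP at [0.126, 0.51, 0.227] pointing down, gripper open.
Joint ranges: [-2.53, 2.53], [-0.77, 2.02], [0.04, 2.7], [-1, 4.14], [0.28, 2.66], [-3.11, 3.11]. Speed limits (rad/s): [2.57, 2.57, 3.14, 3.14, 3.14, 3.14].

INTERFACE

Orientations are given as [roll, pitch, yaw] about the fixed x, y, z axes, in that order (R = Rz(yaw) Ry(pitch) Rx(roll)).
In Python, from cell import robot gives the robot as it stands.
- The arm moves only by the tool move_arm, never from a script. Its argument "increments" is a list of rows, each a list of 4 numbers: the shift along the tool's x, y, z normalised to -1 to 1, where 1 is 40 cm, then the turn about the tool's x normalised to -1 to 1, where 1 is 60 degrees. In form: [[dx, dy, dz, twist], ...]. A call has 1 to 5 rows; each row is the pose to reach, as a shift and turn from the pose commanded when the call began, along the tool's axes at that moment; what a row does not reach only later rows make up. A row lasts 1/8 s, in which the tool goes at most 62.5 mm and 10.7 degrees, less where a joint would pass 70% of its speed; a pose out of reach is approached as far as the arm can. A call with a number of a shift or a turn outside -1 to 1 is refused whole. A call with a gripper value outside its range is refused whole. "gripper" is the closure, from 0 (fully open) to 1 (shut), set as the call begins (left out, the last holds). The fingers move at their own pace and stop on an object; "squeeze" is the grip in N (left out, the last holds). Time passes only in rows, so rows that repeat a pose let the fingers close. It gives the time, the measured TCP pose, the force and the opening at its end, in the units of the state.
- robot.observe(): the state, without advancing time (a new reading comes with each control period).
- robot.read_camera(name): name is "scene" or "side" or "wrist"; returns the picture (480x640x3 uint8, red, green, blue); there is no depth.
- robot.camera_params(name): a dict with "fx", "fy", "cx", "cy" (pixels), "R" (3x3) and "t" (3): a world point X has camera coordinates R X + t; the wrist camera has in their place "tool_from_camera" (4x4, takes a point from camera to tool coordinates, whose origin is the TCP and whose axes are the tool frame's). Camera axes: x right, y down, z forward; pixel columns grow to the right and rows downward; lengths in m; the calibration is good to about 2 mm. A picture is of the moment at which its call begins: read the wrist's pose just before it. camera_params takes no time and is no camera call.
- robot.hand_in(): hands the job in, once; it reports no verdict.
The state is a dict: "time": time; "qpos": joint angles; "qvel": joint speeds; "joint_efforts": joint torques, N m; "tool_pos": TCP position; "tool_rot": TCP orientation; "contact_force": force on the tool from outside, world axes, zero at the start; "torque": the same for the moment, N m; "opening": finger opening in m.
Only numpy, scipy, OpenCV 4.12 (cv2) and the standard library are available. Lean on these libraries where they do the work, as an engineer would, in place of code of your own. Each camera call takes 0.05 s, during which the arm holds its last target.

## Working session

There is one attempt and no reset: what is moved stays moved. The work goes in short steps, Python scripts to look and compute and a tool call to move; the robot and the scene stay as the last step left them, time stands still between calls to the robot, and variables do not carry over. Pictures are saved under pics/ and viewed, and the job is handed in when it is done.

Besides the shell and the picture viewer there is one more tool, called after ">>>" in YAML: its name, and indented under it one key for each argument. move_arm: Moves the arm, as the interface text tells. Its arguments: {"type":"object","properties":{"increments":{"type":"array","items":{"type":"array","items":{"type":"number"}}},"gripper":{"type":"number"},"squeeze":{"type":"number"}},"required":["increments"]}

```bash
ls; mkdir -p pics; python3 - <<'E'
from cell import robot
import cv2
for n in ("scene","side","wrist"):
    cv2.imwrite(f"pics/{n}0.png",robot.read_camera(n)[:,:,::-1])
    print(n,robot.camera_params(n))
print(robot.observe())
E
```

```text
pics
scene {'fx': 619.7422447562483, 'fy': 619.7422447562483, 'cx': 329.92913033031476, 'cy': 228.42106126400645, 'R': array([[ 0.71701744,  0.69696379,  0.0112897 ],
       [ 0.60716762, -0.6165181 , -0.50125136],
       [-0.34239374,  0.36626071, -0.86522807]]), 't': array([-0.34040616, -0.3595278 ,  1.93417776])}
side {'fx': 519.7342660210891, 'fy': 519.7342660210891, 'cx': 317.59597206544936, 'cy': 238.62085785853267, 'R': array([[ 0.73378256, -0.67910924, -0.01933388],
       [-0.39494626, -0.40324144, -0.82547791],
       [ 0.55279346,  0.61335714, -0.56410319]]), 't': array([-0.43666529,  0.20373699,  1.26849405])}
wrist {'fx': 413.3250010891192, 'fy': 413.3250010891192, 'cx': 315.0974135283255, 'cy': 238.20661591043114, 'tool_from_camera': array([[ 6.37129846e-04, -3.09976726e-01,  9.50743932e-01,
        -1.57655281e-01],
       [ 9.99999793e-01,  1.15666689e-04, -6.32426580e-04,
        -6.95590119e-04],
       [ 8.60681184e-05,  9.50744138e-01,  3.09976736e-01,
        -8.40189692e-02],
       [ 0.00000000e+00,  0.00000000e+00,  0.00000000e+00,
         1.00000000e+00]])}
{'time': 0.15, 'qpos': array([ 1.18197553e+00,  3.42594523e-01,  1.52474323e+00, -2.36254655e-05,
        1.27538047e+00, -1.46026819e-01]), 'qvel': array([-0.00069536, -0.00169701, -0.00327987,  0.00076792, -0.00056512,
        0.00038946]), 'joint_efforts': array([ 9.90469416e-04, -4.31472373e+01, -2.44352353e+01,  7.18105375e-02,
        5.39123907e-02, -1.07229009e-04]), 'tool_pos': array([0.12611192, 0.50934476, 0.22620705]), 'tool_rot': array([-1.6967522 ,  1.56967053, -1.93953929]), 'contact_force': array([-0.22480263, -0.9355618 ,  0.22899081]), 'torque': array([-0.02826321, -0.00046491,  0.00936511]), 'opening': 0.09179218414698259}
```

View pics/scene0.png

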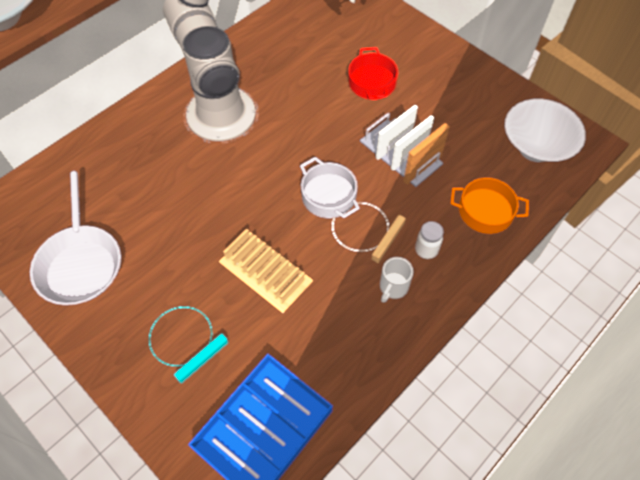

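View pics/side0.png

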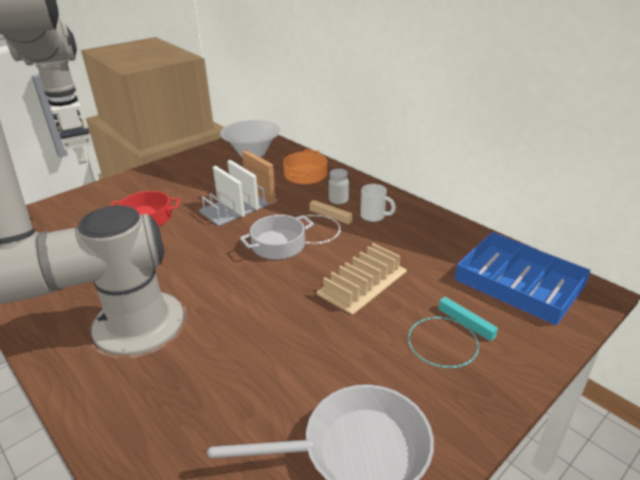

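View pics/wrist0.png

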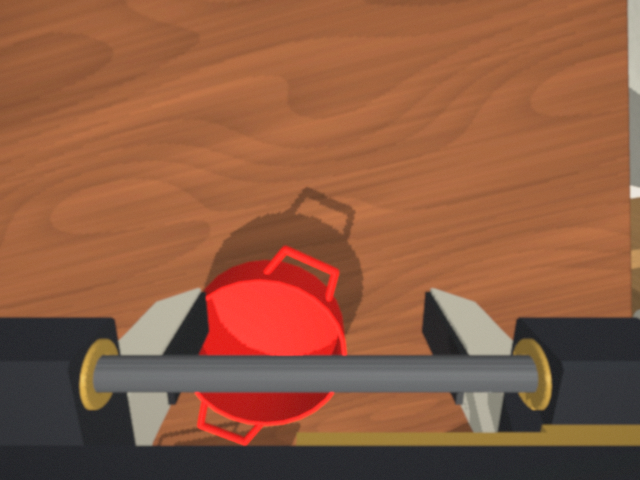

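The scene view shows the steel pot at (329,188), white ring (360,226) with wooden bumper (389,239), drainer (405,145), rack (266,270), mug (396,278) and jar (430,240). Decoys are the red pot (372,74), the orange pot (489,205) and the turquoise parking (180,337). I'll enlarge the area to confirm.

```bash
cat > h.py <<'E'
import numpy as np, cv2
from cell import robot
def ray(cam,u,v,P=None):
    p=P or robot.camera_params(cam)
    d=np.array([(u-p['cx'])/p['fx'],(v-p['cy'])/p['fy'],1.])
    return -p['R'].T@p['t'], p['R'].T@d
def onz(cam,u,v,z):
    o,d=ray(cam,u,v); return o+d*(z-o[2])/d[2]
def two(uv1,uv2):
    o1,d1=ray('scene',*uv1);o2,d2=ray('side',*uv2)
    s=np.linalg.lstsq(np.c_[d1,-d2],o2-o1,rcond=None)[0]
    a=o1+s[0]*d1;b=o2+s[1]*d2
    return (a+b)/2,np.linalg.norm(a-b)
def proj(cam,X):
    p=robot.camera_params(cam);c=p['R']@np.asarray(X,float)+p['t'];return c[:2]/c[2]*p['fx']+[p['cx'],p['cy']]
def crop(cam,name,x0,y0,x1,y1,k):
    im=robot.read_camera(cam)[y0:y1,x0:x1,::-1]
    cv2.imwrite(f'pics/{name}.png',cv2.resize(im,None,fx=k,fy=k,interpolation=cv2.INTER_CUBIC))
E
python3 - <<'E'
from h import *
crop('scene','sc1',290,90,460,290,3)
crop('side','si1',190,130,400,290,3.8)
crop('scene','sc2',205,215,325,325,5)
E
```

```text
(no output)
```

View pics/sc1.png

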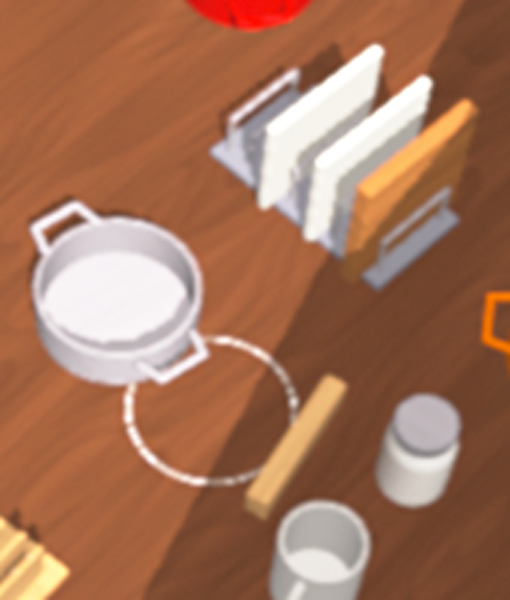

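View pics/si1.png

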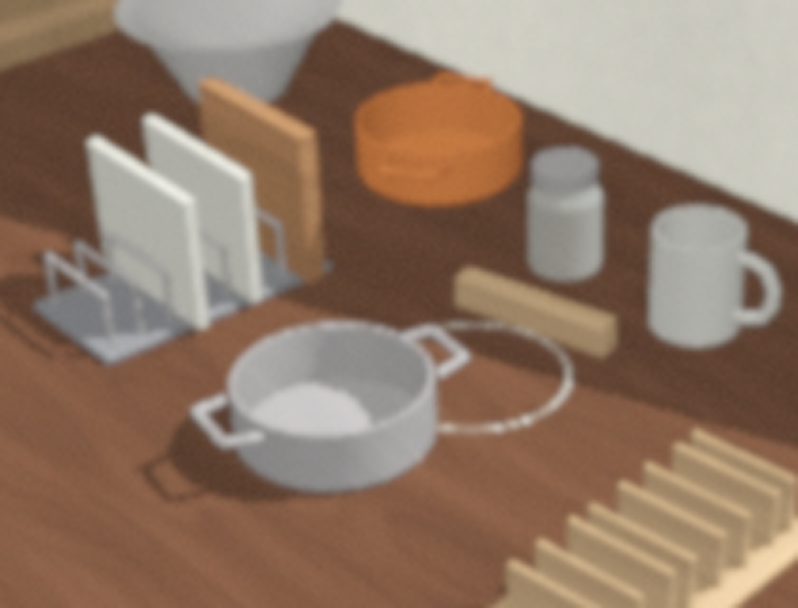

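View pics/sc2.png

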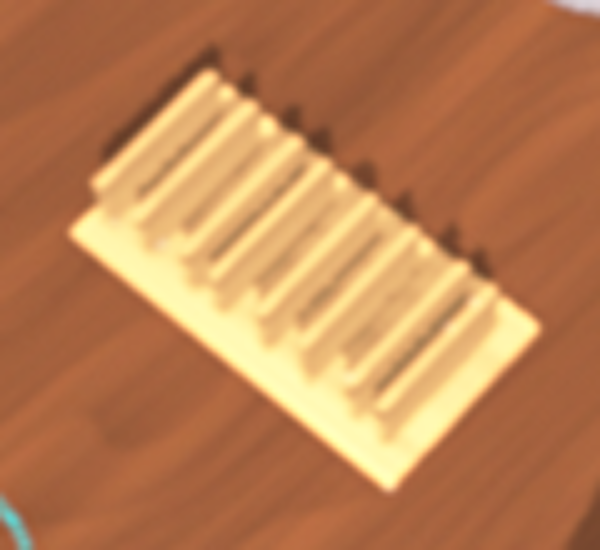

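Confirmed: grey steel pot at crop (117,295), white ring plus wooden bumper (300,445). Three boards are present: two thin white ones in places 2 and 3, and one thick in place 4. Next: measuring.

```bash
python3 - <<'E'
from h import *
from scipy.optimize import least_squares
def circfit(pts):
    pts=np.array(pts)
    f=lambda p:np.hypot(pts[:,0]-p[0],pts[:,1]-p[1])-p[2]
    r=least_squares(f,[*pts.mean(0),.078],loss='soft_l1',f_scale=.002)
    return r.x,len(pts)
for cam,(x0,y0,x1,y1) in (('scene',(325,195,392,255)),('side',(306,214,345,246))):
    im=robot.read_camera(cam); hsv=cv2.cvtColor(im,cv2.COLOR_RGB2HSV)
    m=((hsv[...,1]<70)&(hsv[...,2]>130)).astype(np.uint8)
    n,lab,st,ce=cv2.connectedComponentsWithStats(m)
    pts=[]
    for v in range(y0,y1):
        for u in range(x0,x1):
            if m[v,u]: pts.append(onz(cam,u,v,0.0005)[:2])
    # ransac
    pts=np.array(pts);best=None
    rng=np.random.default_rng(0)
    for i in range(3000):
        a,b,c=pts[rng.choice(len(pts),3,False)]
        A=2*np.array([b-a,c-a]);
        if abs(np.linalg.det(A))<1e-6: continue
        ctr=np.linalg.solve(A,[b@b-a@a,c@c-a@a]);r=np.hypot(*(a-ctr))
        if abs(r-.077)>.004: continue
        k=np.abs(np.hypot(*(pts-ctr).T)-r)<.003
        if best is None or k.sum()>best.sum(): best=k
    print(cam,'ring',circfit(pts[best]))
print('jar mug',onz('scene',*(np.array([413,500])/3+[290,90]),0))
# bumper top corners
for c in [(330,376),(346,384),(263,516),(248,503)]:
    print('bump sc',onz('scene',290+c[0]/3,90+c[1]/3,.03))
for c in [(456,287),(467,268),(616,322),(606,338)]:
    print('bump si',onz('side',190+c[0]/3.8,130+c[1]/3.8,.03))
for n,c in dict(t2near=(267,133),t2far=(380,47),t3near=(318,162),t3far=(430,80)).items(): print(n,onz('scene',290+c[0]/3,90+c[1]/3,.128))
for n,c in dict(t2near=(200,200),t2far=(92,143),t3near=(254,182),t3far=(150,118)).items(): print(n,onz('side',190+c[0]/3.8,130+c[1]/3.8,.128))
for n,c in dict(near=(367,193),far=(472,104)).items(): print(n,onz('scene',290+c[0]/3,90+c[1]/3,.148))
for n,c in dict(near=(312,130),far=(205,80)).items(): print(n,onz('side',190+c[0]/3.8,130+c[1]/3.8,.148))
for c in [(67,232),(390,490),(541,325)]: print('rack',onz('scene',205+c[0]/5,215+c[1]/5,.008))
E
```

```text
scene ring (array([0.58562405, 0.00576464, 0.07704697]), 222)
side ring (array([0.58778165, 0.00849499, 0.07784283]), 91)
jar mug [0.78400432 0.06407953 0.        ]
bump sc [0.65329949 0.09473157 0.03      ]
bump sc [0.66949801 0.09857247 0.03      ]
bump sc [ 0.70618636 -0.05670095  0.03      ]
bump sc [ 0.68800819 -0.05642358  0.03      ]
bump si [0.63748976 0.08054343 0.03      ]
bump si [0.66532508 0.0974024  0.03      ]
bump si [ 0.6927463  -0.05202403  0.03      ]
bump si [ 0.66954747 -0.06335582  0.03      ]
t2near [0.46839841 0.20179372 0.128     ]
t2far [0.47565652 0.35668994 0.128     ]
t3near [0.52472611 0.20970065 0.128     ]
t3far [0.53611552 0.35883933 0.128     ]
t2near [0.47403947 0.20155429 0.128     ]
t2far [0.46912181 0.34938822 0.128     ]
t3near [0.52367389 0.19558531 0.128     ]
t3far [0.53183049 0.35434595 0.128     ]
near [0.58812618 0.20117585 0.148     ]
far [0.59095493 0.34869202 0.148     ]
near [0.59213795 0.20361208 0.148     ]
far [0.58727045 0.34672009 0.148     ]
rack [ 0.39312726 -0.34628127  0.008     ]
rack [ 0.62453161 -0.32735082  0.008     ]
rack [ 0.61379974 -0.2067481   0.008     ]
```

```bash
cat >> h.py <<'E'
from scipy.spatial.transform import Rotation as Ro
def pose():
    s=robot.observe(); return s['tool_pos'],Ro.from_euler('xyz',s['tool_rot']).as_matrix(),s
def jyaw():
    p,R,s=pose(); return np.degrees(np.arctan2(R[1,1],R[0,1]))
def plan(xyz,yaw=None):
    """yaw: world heading (deg) of tool y (jaw) axis"""
    p,R,s=pose(); d=R.T@(np.asarray(xyz,float)-p)
    tw=0
    if yaw is not None:
        tw=-((yaw-jyaw()+180)%360-180)  # tool x points down
    print('inc',np.round(d/.4,4),'twist',round(tw/60,4),'deg',round(tw,2),'| pos',np.round(p,4),'jyaw',round(jyaw(),2),'q6',round(s['qpos'][5],2),'t',round(s['time'],1))
def wonz(u,v,z,p=None,R=None):
    if p is None: p,R,_=pose()
    c=robot.camera_params('wrist');T=c['tool_from_camera']
    d=R@T[:3,:3]@np.array([(u-c['cx'])/c['fx'],(v-c['cy'])/c['fy'],1.]);o=p+R@T[:3,3]
    return o+d*(z-o[2])/d[2]
E
python3 - <<'E'
from h import *
p,R,s=pose();print(np.round(R,3),jyaw())
# pot rim: detect from scene? rough centre from rim outline crop (33..201)
print('pot rim c',onz('scene',290+117/3,90+288/3,.055),onz('side',190+333/3.8,130+395/3.8,.055))
for h in [(75,205),(200,350)]: print(onz('scene',290+h[0]/3,90+h[1]/3,.048))
for h in [(197,411),(465,354)]: print('side',onz('side',190+h[0]/3.8,130+h[1]/3.8,.048))
plan([0.36,0.02,0.30],90)
E
```

```text
[[-0.     0.24   0.971]
 [-0.     0.971 -0.24 ]
 [-1.    -0.    -0.   ]] 76.0884377726392
pot rim c [0.45638137 0.01427598 0.055     ] [ 0.43830188 -0.00368064  0.055     ]
[0.35718724 0.05824479 0.048     ]
[0.55537807 0.02216646 0.048     ]
side [0.35819047 0.05942524 0.048     ]
side [ 0.5542913  -0.02272983  0.048     ]
inc [-0.1833 -1.0475  0.8617] twist -0.2319 deg -13.91 | pos [0.1262 0.5096 0.2266] jyaw 76.09 q6 -0.15 t 0.4
```

```bash
python3 - <<'E'
from h import *
plan([0.38,0.25,0.40],90)
E
```

```text
inc [-0.4334 -0.4774  0.7719] twist -0.2319 deg -13.91 | pos [0.1262 0.5096 0.2266] jyaw 76.09 q6 -0.15 t 0.4
```

>>> move_arm:
  increments:
    - [-0.43,-0.05,0.1,0]
    - [-0.43,-0.48,0.77,-0.23]
    - [-0.43,-0.48,0.77,-0.23]
    - [-0.43,-0.48,0.77,-0.23]
    - [-0.43,-0.48,0.77,-0.23]

```text
time: 1.02
tool_pos: [0.3008, 0.3301, 0.3629]
tool_rot: [0.726, 1.57, 0.725]
contact_force: [0.6, 0.7, 0.4]
opening: 0.0919
```

```bash
python3 - <<'E'
from h import *
plan([0.45,0.0,0.40],90)
E
```

```text
inc [-0.093  -0.8246  0.3743] twist -0.0015 deg -0.09 | pos [0.3008 0.3301 0.3629] jyaw 89.91 q6 -0.91 t 1.0
```

>>> move_arm:
  increments:
    - [-0.09,-0.82,0.37,0]
    - [-0.09,-0.82,0.37,0]
    - [-0.09,-0.82,0.37,0]
    - [-0.09,-0.82,0.37,0]
    - [-0.09,-0.82,0.37,0]

```text
time: 1.65
tool_pos: [0.4276, 0.0459, 0.3936]
tool_rot: [0.257, 1.57, 0.255]
contact_force: [1.5, 0.3, -0.3]
opening: 0.0917
```

>>> move_arm:
  increments:
    - [0,-0.1,0,0]
    - [0,-0.1,0,0]
    - [0,-0.1,0,0]

```text
time: 2.02
tool_pos: [0.427, 0.0083, 0.3932]
tool_rot: [1.381, 1.57, 1.379]
contact_force: [-0.3, 0.3, -0.1]
opening: 0.0913
```

```bash
python3 - <<'E'
from h import *
plan([0.45,0.0,0.40],90)
cv2.imwrite("pics/w1.png",robot.read_camera('wrist')[:,:,::-1])
E
```

```text
inc [-0.017  -0.0207  0.0575] twist -0.0021 deg -0.13 | pos [0.427  0.0083 0.3932] jyaw 89.87 q6 -1.73 t 2.0
```

View pics/w1.png

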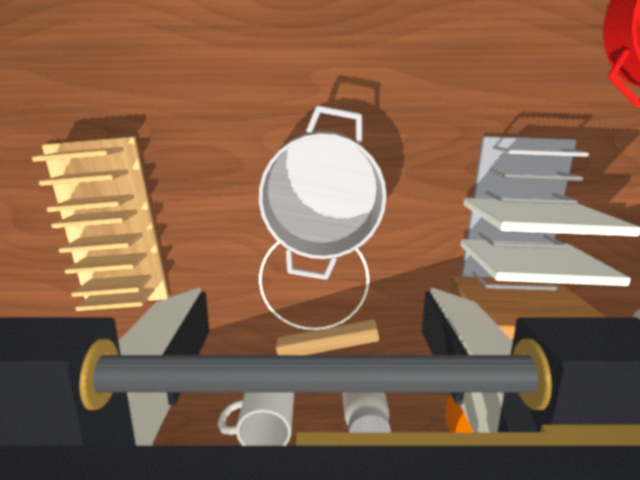

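```bash
python3 - <<'E'
from h import *
from scipy.optimize import least_squares
def L(n,u,v,z): print(n,np.round(wonz(u,v,z),4))
im=robot.read_camera('wrist');p,R,_=pose()
hsv=cv2.cvtColor(im,cv2.COLOR_RGB2HSV)
print(hsv[195,300],hsv[195,262],hsv[140,322],hsv[327,318])
k=4
for n,(x0,y0,x1,y1) in dict(pot=(250,95,400,245),park=(240,240,400,360),rack=(25,125,180,320),dr=(450,125,640,300)).items():
    cv2.imwrite(f'pics/w1{n}.png',cv2.resize(im[y0:y1,x0:x1,::-1],None,fx=k,fy=k,interpolation=cv2.INTER_CUBIC))
# ring
m=(hsv[...,1]<90)&(hsv[...,2]>130)
v,u=np.nonzero(m[262:332,245:385]);pts=np.array([wonz(a+245,b+262,.0005)[:2] for a,b in zip(u,v)])
c=np.array([.587,.007])
k=np.abs(np.hypot(*(pts-c).T)-.077)<.008
for _ in range(3):
    q=pts[k];r=least_squares(lambda t:np.hypot(q[:,0]-t[0],q[:,1]-t[1])-t[2],[*c,.077],loss='soft_l1',f_scale=.001).x
    k=np.abs(np.hypot(*(pts-r[:2]).T)-r[2])<.003
print('ring',r,k.sum())
for nm,u,v in (('L',260,195),('R',386,195),('T',322,132),('B',322,258)): L(nm,u,v,.055)
E
```

```text
[ 15   4 244] [ 10   9 177] [  6   5 244] [ 15  50 173]
ring [0.58738941 0.00501452 0.07779738] 744
L [ 0.449  -0.0593  0.055 ]
R [0.4491 0.0944 0.055 ]
T [0.3744 0.016  0.055 ]
B [0.5312 0.0167 0.055 ]
```

View pics/w1pot.png

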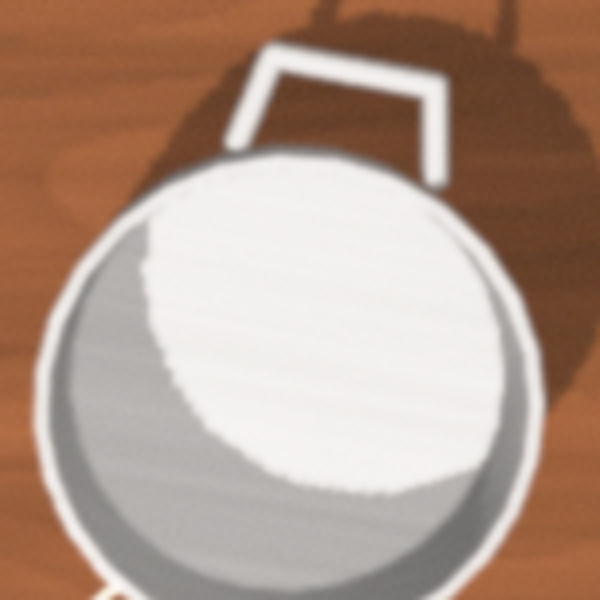

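View pics/w1park.png

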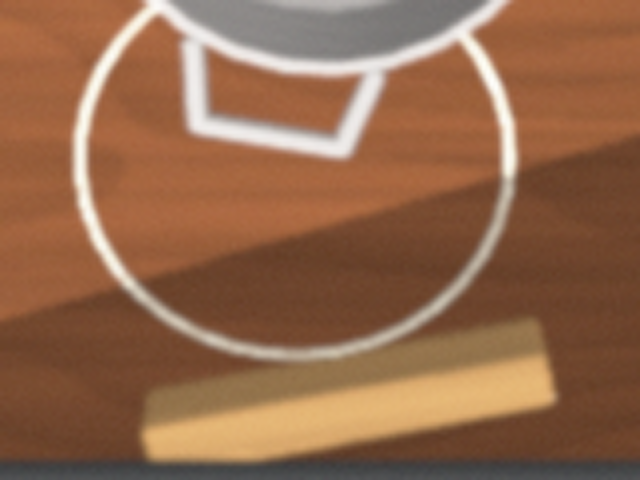

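View pics/w1rack.png

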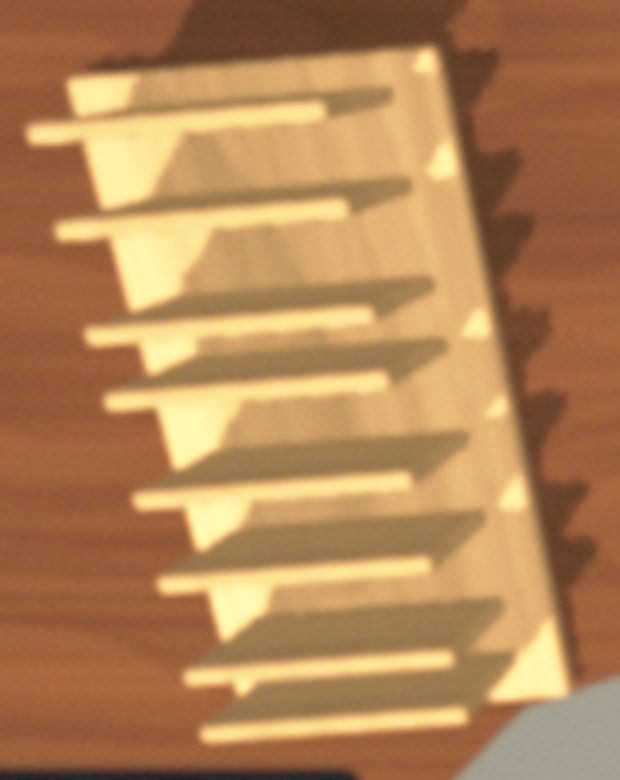

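View pics/w1dr.png

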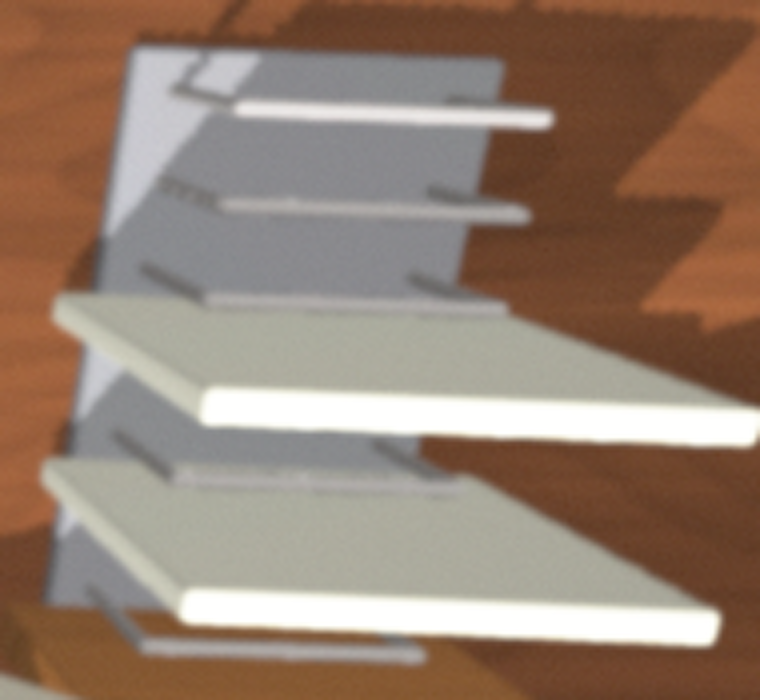

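```bash
python3 - <<'E'
from h import *
def W(o,c,z): return wonz(o[0]+c[0]/4,o[1]+c[1]/4,z)[:2]
a=W((240,240),(148,393),0);b=W((240,240),(538,318),0);print('bump bottom',a,b)
c=W((240,240),(143,430),.03);d=W((240,240),(545,355),.03);print('top',c,d)
for s,e in((a,b),(c,d)):
    t=(e-s)/np.linalg.norm(e-s);n=np.array([t[1],-t[0]]);print('yaw',np.degrees(np.arctan2(n[1],n[0])),'dist ring',n@(s-np.array([.5872,.0055])),'mid',(s+e)/2, np.linalg.norm(e-s))
print('rack fins (top center line)')
F=[((27,133),(325,112)),((55,231),(347,208)),((86,335),(373,315)),((105,401),(387,380)),((134,500),(410,481)),((158,584),(431,565)),((184,676),(453,658)),((202,735),(467,715))]
M=[]
for l,r in F:
    A=W((25,125),l,.055);B=W((25,125),r,.055);t=B-A;M.append((A+B)/2);print(np.round(A,4),np.round(B,4),'len',round(np.linalg.norm(t),4),'yaw',round(np.degrees(np.arctan2(-t[0],t[1])),2),np.round((A+B)/2,4))
M=np.array(M)
d=np.diff(M,axis=0);print('pitch',np.linalg.norm(d,axis=1))
for i in range(0,8,2): print('slot',(M[i]+M[i+1])/2)
t=((M[6]+M[7])-(M[0]+M[1]))/2;print('rack x yaw',np.degrees(np.arctan2(t[1],t[0])),np.linalg.norm(t)/3)
for c in [(68,78),(436,48),(570,695)]: print('base',W((25,125),c,.008))
print('boards')
for c in [(203,405),(757,428)]: print('thinA top',W((450,125),c,.128))
for c in [(182,605),(718,628)]: print('thinB top',W((450,125),c,.128))
for c in [(133,48),(504,60)]: print('tray',W((450,125),c,.008))
E
```

```text
bump bottom [ 0.68262161 -0.05021453] [0.65055261 0.09677404]
top [ 0.67944058 -0.0492896 ] [0.64863318 0.09510589]
yaw 12.307556126244316 dist ring 0.08135251139142533 mid [0.66658711 0.02327975] 0.1504462019409159
yaw 12.043724051247276 dist ring 0.07877794524429142 mid [0.66403688 0.02290814] 0.14764535711213253
rack fins (top center line)
[ 0.4046 -0.3286] [ 0.3984 -0.2391] len 0.0897 yaw 3.91 [ 0.4015 -0.2838]
[ 0.4339 -0.3264] [ 0.4269 -0.237 ] len 0.0897 yaw 4.45 [ 0.4304 -0.2817]
[ 0.4662 -0.3235] [ 0.4599 -0.234 ] len 0.0897 yaw 4.02 [ 0.4631 -0.2788]
[ 0.4874 -0.3218] [ 0.4806 -0.2327] len 0.0894 yaw 4.35 [ 0.484  -0.2773]
[ 0.5202 -0.3191] [ 0.5139 -0.2303] len 0.0891 yaw 4.11 [ 0.5171 -0.2747]
[ 0.5491 -0.3169] [ 0.5425 -0.2275] len 0.0896 yaw 4.23 [ 0.5458 -0.2722]
[ 0.5819 -0.3145] [ 0.5754 -0.2248] len 0.0899 yaw 4.15 [ 0.5787 -0.2697]
[ 0.6036 -0.3125] [ 0.5962 -0.2229] len 0.0899 yaw 4.73 [ 0.5999 -0.2677]
pitch [0.02898613 0.03278603 0.02100483 0.03314111 0.02889169 0.0329505
 0.02133687]
slot [ 0.41595396 -0.28275191]
slot [ 0.47354016 -0.27802594]
slot [ 0.53144905 -0.2734596 ]
slot [ 0.58931587 -0.26867998]
rack x yaw 4.640571159773805 0.057977360427122475
base [ 0.39291345 -0.34357241]
base [ 0.38355386 -0.22385944]
base [ 0.61221417 -0.2063935 ]
boards
thinA top [0.46733474 0.20582596]
thinA top [0.47378252 0.35493979]
thinB top [0.52512818 0.20802819]
thinB top [0.53209797 0.35823246]
tray [0.38371193 0.22299581]
tray [0.38749977 0.34232661]
```

```bash
python3 - <<'E'
from h import *
plan([0.463,0.017,0.12],92)
E
```

```text
inc [0.6832 0.0199 0.0898] twist -0.0336 deg -2.02 | pos [0.427  0.009  0.3933] jyaw 89.98 q6 -1.73 t 2.1
```

>>> move_arm:
  increments:
    - [0.1,0.02,0.09,-0.03]
    - [0.68,0.02,0.09,-0.03]
    - [0.68,0.02,0.09,-0.03]
    - [0.68,0.02,0.09,-0.03]
    - [0.68,0.02,0.09,-0.03]
  gripper: 0.46

```text
time: 2.75
tool_pos: [0.4621, 0.0174, 0.1189]
tool_rot: [2.834, 1.569, 2.866]
contact_force: [-0.1, -0.5, -0.1]
opening: 0.0505
```

>>> move_arm:
  increments:
    - [0,0,0,0]
    - [0,0,0,0]
    - [0,0,0,0]

```text
time: 3.12
tool_pos: [0.4646, 0.016, 0.1233]
tool_rot: [-0.133, 1.566, -0.103]
contact_force: [0.1, 0.2, 0.5]
opening: 0.0496
```

```bash
python3 - <<'E'
from h import *
plan([0.463,0.017,0.016],92)
E
```

```text
inc [ 0.2681  0.0028 -0.0051] twist -0.0046 deg -0.28 | pos [0.4646 0.016  0.1233] jyaw 91.72 q6 -1.73 t 3.1
```

>>> move_arm:
  increments:
    - [0.12,0,0,0]
    - [0.2,0,0,0]
    - [0.268,0,0,0]
    - [0.268,0,0,0]

```text
time: 3.62
tool_pos: [0.463, 0.0159, 0.0138]
tool_rot: [2.906, 1.57, 2.936]
contact_force: [-0.3, 0.4, -0.0]
opening: 0.0499
```

```bash
python3 - <<'E'
from h import *
plan([0.5,0.015,0.016],92)
crop('scene','sc3',280,120,440,280,4)
E
```

```text
inc [-0.0055 -0.0049  0.0924] twist -0.0053 deg -0.32 | pos [0.463  0.0159 0.0138] jyaw 91.68 q6 -1.73 t 3.6
```

View pics/sc3.png

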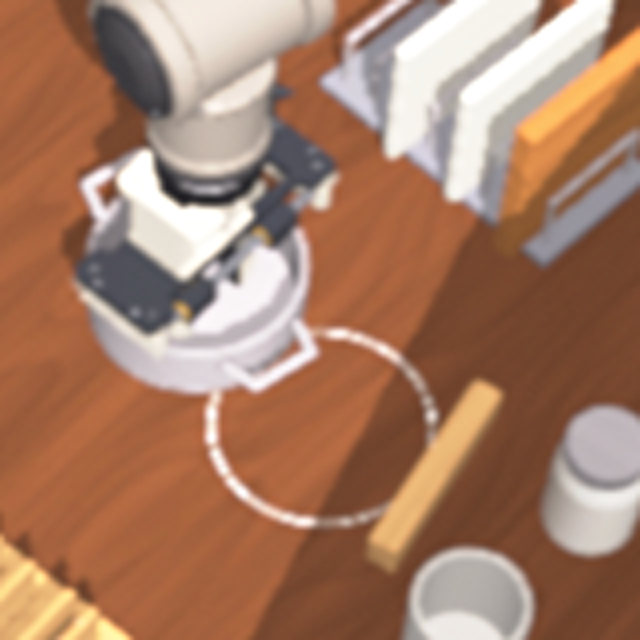

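>>> move_arm:
  increments:
    - [-0.005,0,0.04,0]
    - [-0.005,0,0.08,0]
    - [-0.005,0,0.1,0]
    - [-0.005,0,0.11,0]
    - [-0.005,0,0.12,0]

```text
time: 4.3
tool_pos: [0.5104, 0.0174, 0.0163]
tool_rot: [3.035, 1.57, 3.065]
contact_force: [-5.0, -0.9, 5.5]
opening: 0.0494
```

```bash
python3 - <<'E'
from h import *
print(pose()[2]['contact_force']); plan([0.62,0.006,0.016],95)
E
```

```text
[-4.96011915 -0.94840965  5.46482181]
inc [ 0.0005 -0.0365  0.2729] twist -0.0549 deg -3.3 | pos [0.5104 0.0174 0.0163] jyaw 91.7 q6 -1.72 t 4.3
```

>>> move_arm:
  increments:
    - [0,-0.008,0.05,-0.01]
    - [0,-0.016,0.1,-0.02]
    - [0,-0.024,0.15,-0.03]
    - [0,-0.03,0.2,-0.045]
    - [0,-0.035,0.25,-0.055]

```text
time: 4.92
tool_pos: [0.6116, 0.0061, 0.016]
tool_rot: [2.964, 1.57, 3.051]
contact_force: [-3.9, 0.1, 1.9]
opening: 0.0498
```

```bash
python3 - <<'E'
from h import *
print(pose()[2]['contact_force']); plan([0.635,0.013,0.016],95)
crop('scene','sc4',280,120,440,280,4)
E
```

```text
[-3.94309067  0.1341058   1.86049899]
inc [-0.0002  0.012   0.0598] twist 0.0003 deg 0.02 | pos [0.6116 0.0061 0.016 ] jyaw 95.02 q6 -1.77 t 4.9
```

View pics/sc4.png

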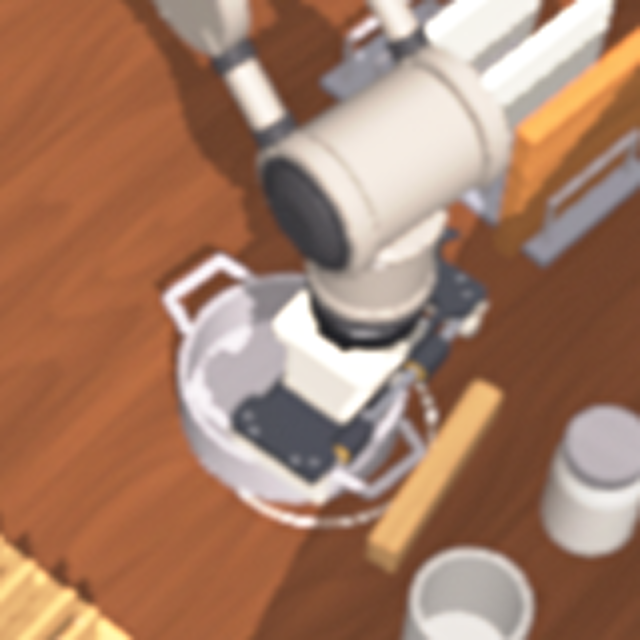

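>>> move_arm:
  increments:
    - [0,0.004,0.02,0]
    - [0,0.008,0.04,0]
    - [0,0.01,0.05,0]
    - [0,0.011,0.055,0]
    - [0,0.012,0.06,0]

```text
time: 5.6
tool_pos: [0.6348, 0.0132, 0.0158]
tool_rot: [2.716, 1.57, 2.803]
contact_force: [-3.4, -1.1, -0.4]
opening: 0.05
```

>>> move_arm:
  increments:
    - [0,0.001,0.005,0]
    - [0,0.001,0.01,0]
    - [0,0.001,0.01,0]

```text
time: 5.98
tool_pos: [0.6355, 0.0135, 0.0156]
tool_rot: [3.082, 1.563, -3.114]
contact_force: [-15.0, -3.1, 7.6]
opening: 0.0493
```

```bash
python3 - <<'E'
from h import *
print(pose()[2]['contact_force']); plan([0.635,0.013,0.016],95)
crop('scene','sc5',280,120,440,280,4)
crop('side','si5',230,170,390,290,4)
E
```

```text
[-14.96017844  -3.13618793   7.55396303]
inc [-0.001  -0.0012 -0.0013] twist 0.0001 deg 0.0 | pos [0.6355 0.0135 0.0156] jyaw 95.0 q6 -1.76 t 6.0
```

View pics/sc5.png

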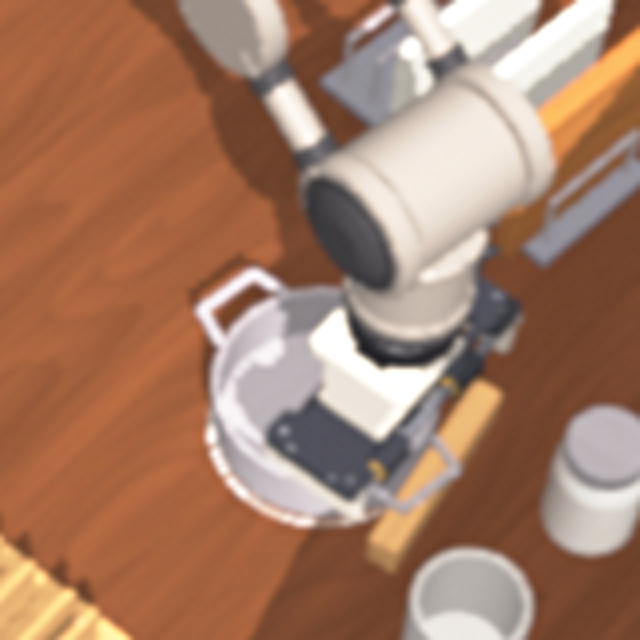

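View pics/si5.png

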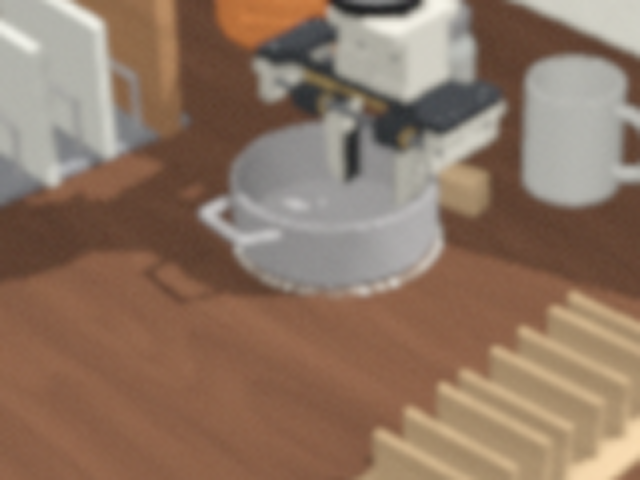

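Contact force rose to 15 N with the pot on its ring, so it is against the bumper. Back off, lift out, and look down.

>>> move_arm:
  increments:
    - [0,-0.005,-0.03,0]
    - [0,-0.01,-0.08,0]
    - [0,-0.01,-0.08,0]

```text
time: 6.45
tool_pos: [0.6073, 0.007, 0.0162]
tool_rot: [0.325, 1.57, 0.411]
contact_force: [0.9, -0.1, -0.5]
opening: 0.0496
```

>>> move_arm:
  increments:
    - [-0.1,0,0,0]
    - [-0.25,0,0,0]
    - [-0.4,0,-0.1,0]
    - [-0.6,0,-0.3,0]
    - [-0.8,0,-0.3,0.05]

```text
time: 7.08
tool_pos: [0.5081, -0.0013, 0.2734]
tool_rot: [2.542, 1.57, 2.575]
contact_force: [0.6, -0.3, 0.7]
opening: 0.0494
```

```bash
python3 - <<'E'
from h import *
plan([0.49,0.1,0.38],90)
E
```

```text
inc [-0.2663  0.2548 -0.037 ] twist 0.032 deg 1.92 | pos [ 0.5081 -0.0013  0.2734] jyaw 91.92 q6 -1.76 t 7.1
```

>>> move_arm:
  increments:
    - [-0.31,0.28,-0.03,0.032]
    - [-0.31,0.28,-0.03,0.032]
    - [-0.31,0.28,-0.03,0.032]
    - [-0.31,0.28,-0.03,0.032]
    - [-0.31,0.28,-0.03,0.032]

```text
time: 7.7
tool_pos: [0.4939, 0.1098, 0.3952]
tool_rot: [-2.759, 1.57, -2.757]
contact_force: [0.5, -0.1, 0.1]
opening: 0.0498
```

```bash
python3 - <<'E'
from h import *
plan([0.49,0.1,0.38],90)
cv2.imwrite("pics/w2.png",robot.read_camera('wrist')[:,:,::-1])
E
```

```text
inc [ 0.0381 -0.0244 -0.0098] twist 0.0013 deg 0.08 | pos [0.4939 0.1098 0.3952] jyaw 90.08 q6 -1.5 t 7.7
```

View pics/w2.png

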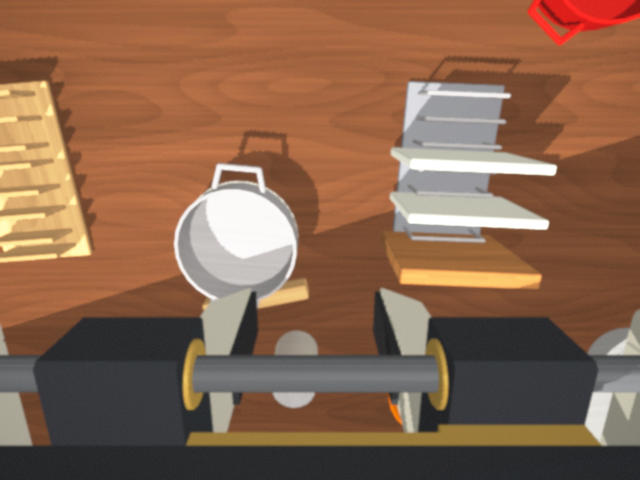

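```bash
python3 - <<'E'
from h import *
im=robot.read_camera('wrist')
print('pot L,R',wonz(175,242,.055),wonz(299,242,.055),'T',wonz(238,181,.055),'B',wonz(236,303,.055))
for n,(x0,y0,x1,y1) in dict(pot=(165,155,315,315),dr=(380,70,570,300)).items():
    cv2.imwrite(f'pics/w2{n}.png',cv2.resize(im[y0:y1,x0:x1,::-1],None,fx=3.2,fy=3.2,interpolation=cv2.INTER_CUBIC))
E
```

```text
pot L,R [ 0.57586265 -0.06987169  0.055     ] [0.5757865  0.08753065 0.055     ] T [0.49795034 0.01457824 0.055     ] B [0.66152857 0.00253544 0.055     ]
```

View pics/w2pot.png

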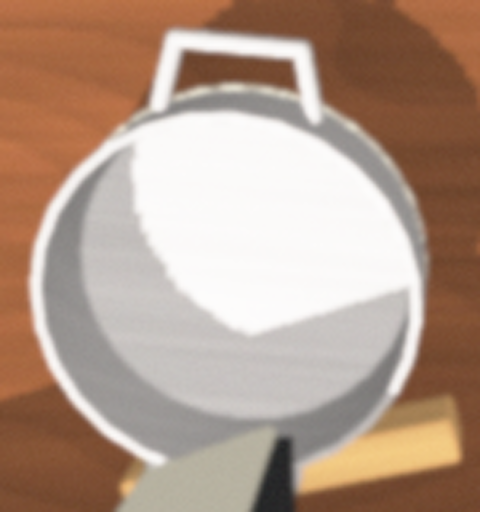

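View pics/w2dr.png

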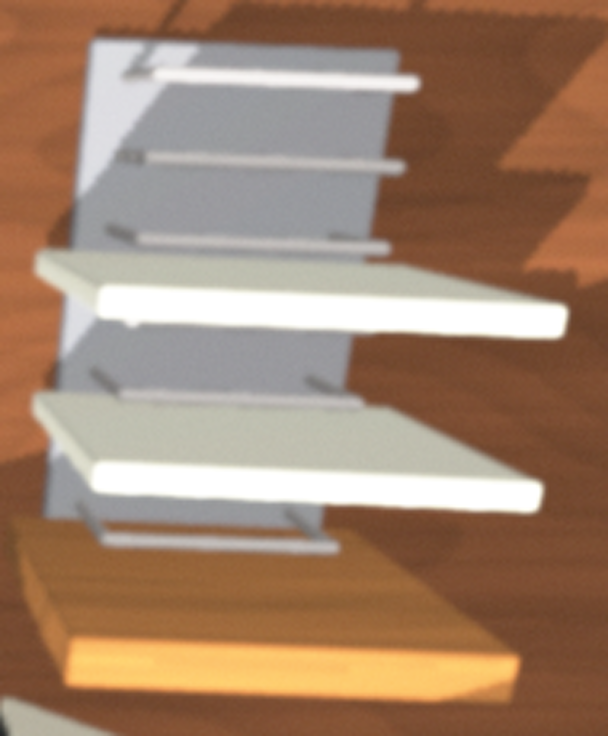

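```bash
python3 - <<'E'
from h import *
W=lambda c,z:wonz(380+c[0]/3.2,70+c[1]/3.2,z)[:2]
print('pot top',wonz(165+225/3.2,155+112/3.2,.055))
for n,a,b,z in (('A',(99,301),(568,322),.128),('B',(93,477),(543,497),.128),('T',(67,662),(519,680),.148)):
    A,B=W(a,z),W(b,z);t=B-A;print(n,A,B,'mid',(A+B)/2,'len',np.linalg.norm(t),'yaw',np.degrees(np.arctan2(-t[0],t[1])))
plan([0.587,0.279,0.25],-2.5); plan([0.587,0.279,0.25],177.5)
E
```

```text
pot top [0.50899052 0.01066778 0.055     ]
A [0.46760124 0.20578732] [0.47424368 0.35636271] mid [0.47092246 0.28107502] len 0.15072183347228438 yaw -2.5258897295414813
B [0.52568366 0.20793985] [0.53253251 0.35853785] mid [0.52910809 0.28323885] len 0.15075365866852447 yaw -2.603885676500748
T [0.58370054 0.19908693] [0.59009929 0.3498368 ] mid [0.58689992 0.27446186] len 0.15088560857437794 yaw -2.430524262048559
inc [0.3609 0.4245 0.2341] twist 1.5418 deg 92.51 | pos [0.4937 0.1092 0.3946] jyaw 90.01 q6 -1.5 t 7.8
inc [0.3609 0.4245 0.2341] twist -1.4582 deg -87.49 | pos [0.4937 0.1092 0.3946] jyaw 90.01 q6 -1.5 t 7.8
```

>>> move_arm:
  increments:
    - [0,0.1,0.05,0.17]
    - [0,0.2,0.1,0.35]
    - [0,0.3,0.2,0.53]
    - [0.1,0.41,0.23,0.7]
    - [0.2,0.41,0.23,0.88]
  gripper: 0.6
  squeeze: 25

```text
time: 8.43
tool_pos: [0.5861, 0.276, 0.312]
tool_rot: [-2.146, 1.568, -3.07]
contact_force: [0.4, -0.7, -0.5]
opening: 0.0368
```

```bash
python3 - <<'E'
from h import *
plan([0.587,0.2745,0.25],-2.5)
E
```

```text
inc [ 1.549e-01 -1.000e-04  4.500e-03] twist 0.6596 deg 39.57 | pos [0.5861 0.276  0.312 ] jyaw 37.07 q6 -0.33 t 8.4
```

>>> move_arm:
  increments:
    - [0,0,0,0.17]
    - [0,0,0,0.35]
    - [0.05,0,0.004,0.53]
    - [0.1,0,0.004,0.66]
    - [0.15,0,0.004,0.66]

```text
time: 9.05
tool_pos: [0.5866, 0.2716, 0.254]
tool_rot: [-1.201, 1.569, -2.815]
contact_force: [0.5, -0.1, -0.5]
opening: 0.037
```

>>> move_arm:
  increments:
    - [0,0,0,0]
    - [0,0,0,0]

```text
time: 9.3
tool_pos: [0.5869, 0.2724, 0.2563]
tool_rot: [2.173, 1.57, 0.561]
contact_force: [-1.0, 0.1, 0.5]
opening: 0.0362
```

```bash
python3 - <<'E'
from h import *
plan([0.587,0.2745,0.114],-2.5)
cv2.imwrite("pics/w3.png",robot.read_camera('wrist')[:,:,::-1])
E
```

```text
inc [ 3.558e-01 -1.000e-04 -5.300e-03] twist 0.0031 deg 0.19 | pos [0.5869 0.2724 0.2563] jyaw -2.31 q6 0.36 t 9.3
```

View pics/w3.png

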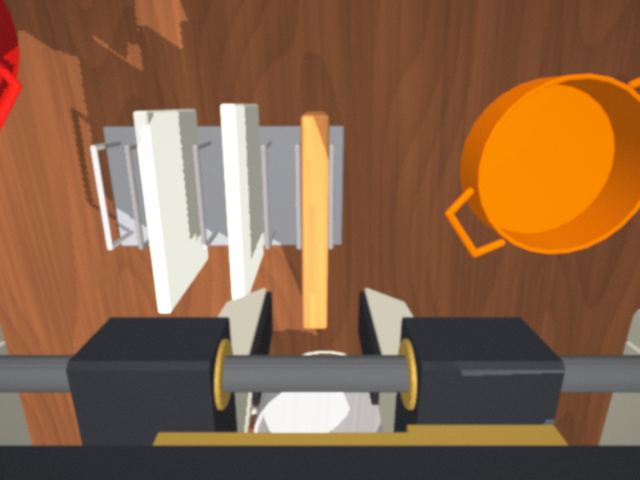

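The thick board (u≈315) is centred between the fingers. Now descending.

>>> move_arm:
  increments:
    - [0.1,0,-0.005,0]
    - [0.2,0,-0.005,0]
    - [0.3,0,-0.005,0]
    - [0.355,0,-0.005,0]
    - [0.355,0,-0.005,0]

```text
time: 9.98
tool_pos: [0.586, 0.2746, 0.113]
tool_rot: [-1.242, 1.568, -2.852]
contact_force: [0.9, -0.6, 0.3]
opening: 0.0366
```

>>> move_arm:
  increments:
    - [0,0,0,0]
    - [0,0,0,0]
    - [0,0,0,0]
    - [0,0,0,0]
  gripper: 1

```text
time: 10.48
tool_pos: [0.587, 0.2751, 0.1156]
tool_rot: [2.027, 1.569, 0.416]
contact_force: [-1.0, -0.3, 6.0]
opening: 0.0178
```

```bash
python3 - <<'E'
from h import *
plan([0.587,0.2745,0.30])
print(pose()[2]['contact_force'],pose()[2]['opening'])
E
```

```text
inc [-0.461   0.001   0.0011] twist 0.0 deg 0 | pos [0.587  0.2751 0.1156] jyaw -2.27 q6 0.36 t 10.5
[-0.95352238 -0.26988933  5.97622758] 0.01778649553175376
```

>>> move_arm:
  increments:
    - [-0.05,0,0,0]
    - [-0.15,0,0,0]
    - [-0.3,0,0,0]
    - [-0.45,0,0,0]
    - [-0.45,0,0,0]

```text
time: 11.1
tool_pos: [0.5883, 0.2755, 0.3001]
tool_rot: [1.936, 1.559, 0.326]
contact_force: [0.5, 0.8, -3.4]
opening: 0.0179
```

```bash
python3 - <<'E'
from h import *
plan([0.416,-0.05,0.30],4.4)
plan([0.416,-0.283,0.30],4.4)
E
```

```text
inc [-0.0073 -0.398   0.8301] twist -0.1112 deg -6.67 | pos [0.5883 0.2755 0.3001] jyaw -2.27 q6 0.36 t 11.1
inc [-0.0094 -0.375   1.4121] twist -0.1112 deg -6.67 | pos [0.5883 0.2755 0.3001] jyaw -2.27 q6 0.36 t 11.1
```

>>> move_arm:
  increments:
    - [0,-0.05,0.15,0]
    - [0,-0.15,0.3,-0.05]
    - [0,-0.25,0.45,-0.11]
    - [0,-0.33,0.6,-0.11]
    - [0,-0.4,0.75,-0.11]

```text
time: 11.72
tool_pos: [0.4265, 0.0057, 0.2927]
tool_rot: [-1.677, 1.569, 3.111]
contact_force: [0.8, -1.2, -1.6]
opening: 0.0178
```

```bash
python3 - <<'E'
from h import *
plan([0.416,-0.283,0.30],4.4)
E
```

```text
inc [-0.0182 -0.0812  0.7177] twist -0.0005 deg -0.03 | pos [0.4265 0.0057 0.2927] jyaw 4.37 q6 -0.24 t 11.7
```

>>> move_arm:
  increments:
    - [0,-0.03,0.14,0]
    - [0,-0.06,0.28,0]
    - [0,-0.075,0.42,0]
    - [0,-0.08,0.56,0]
    - [0,-0.08,0.7,0]

```text
time: 12.35
tool_pos: [0.4169, -0.2761, 0.2927]
tool_rot: [-2.49, 1.569, 2.298]
contact_force: [0.5, 0.4, -2.8]
opening: 0.0179
```

>>> move_arm:
  increments:
    - [0,0,0,0]
    - [0,0,0,0]
    - [0,0,0,0]

```text
time: 12.72
tool_pos: [0.4177, -0.2733, 0.2937]
tool_rot: [-2.669, 1.57, 2.12]
contact_force: [0.3, 0.2, -3.1]
opening: 0.0177
```

```bash
python3 - <<'E'
from h import *
plan([0.416,-0.283,0.18],4.4)
cv2.imwrite("pics/w4.png",robot.read_camera('wrist')[:,:,::-1])
crop('scene','sc6',200,150,400,310,4)
E
```

```text
inc [ 0.2841 -0.0059  0.024 ] twist 0.0 deg 0.0 | pos [ 0.4177 -0.2733  0.2937] jyaw 4.4 q6 -0.81 t 12.7
```

View pics/w4.png

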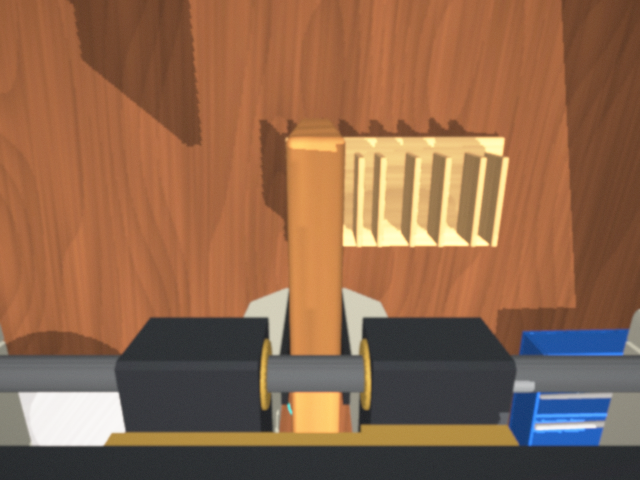

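View pics/sc6.png

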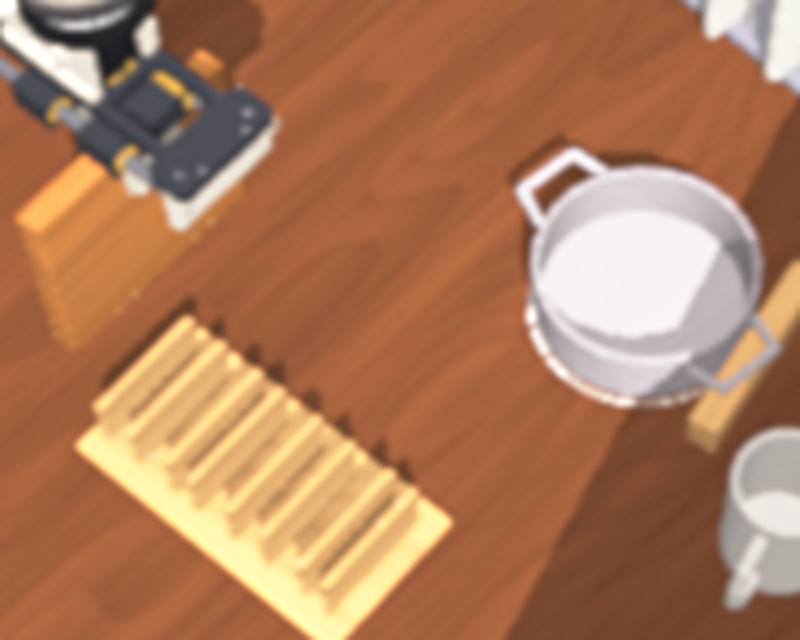

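```bash
python3 - <<'E'
from h import *
im=robot.read_camera('wrist')
cv2.imwrite('pics/w4r.png',cv2.resize(im[120:260,330:520,::-1],None,fx=4,fy=4,interpolation=cv2.INTER_CUBIC))
E
```

```text
(no output)
```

View pics/w4r.png

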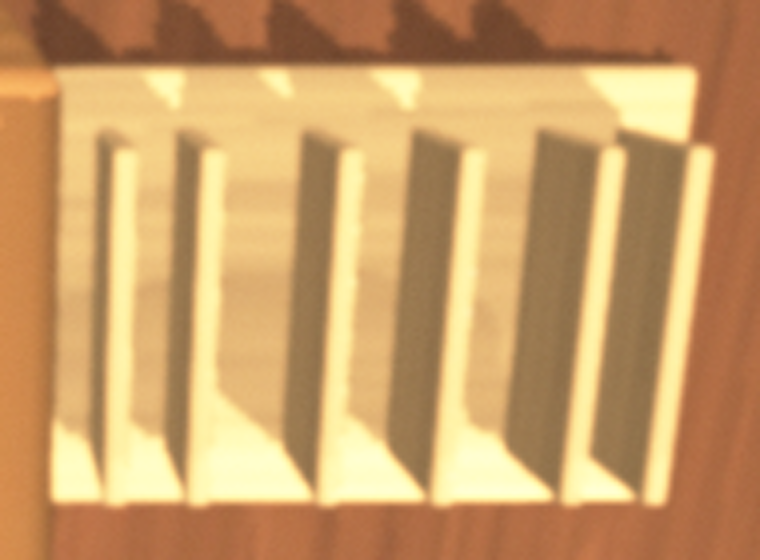

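```bash
python3 - <<'E'
from h import *
F=[((124,150),(116,503)),((213,150),(199,503)),((350,150),(327,503)),((473,150),(442,503)),((613,150),(572,503)),((702,150),(655,503))]
M=[]
for a,b in F:
    A=wonz(330+a[0]/4,120+a[1]/4,.055);B=wonz(330+b[0]/4,120+b[1]/4,.055);M.append((A+B)[:2]/2);print(M[-1],np.linalg.norm(A-B),np.degrees(np.arctan2(*((B-A)[:2]*[1,-1]))))
for i in (0,2,4): print('slot',(M[i]+M[i+1])/2)
p,R,s=pose();print(p,R[:,0])
E
```

```text
[ 0.46297011 -0.27982399] 0.0886629861313491 5.064839383360047
[ 0.4840169  -0.27820856] 0.0886687481474546 5.035373856594561
[ 0.51645051 -0.27571915] 0.08867832314230881 5.02874715026158
[ 0.54558595 -0.27348289] 0.08868715354610364 5.035979931340317
[ 0.57864186 -0.27094569] 0.0886948661613079 4.897353368266778
[ 0.59970507 -0.269329  ] 0.08870076573442529 4.86786273560143
slot [ 0.47349351 -0.27901628]
slot [ 0.53101823 -0.27460102]
slot [ 0.58917346 -0.27013735]
[ 0.41791608 -0.27367543  0.29418884] [ 2.48076274e-04 -6.72200427e-05 -9.99999967e-01]
```

>>> move_arm:
  increments:
    - [0.1,-0.006,0.024,0]
    - [0.2,-0.006,0.024,0]
    - [0.28,-0.006,0.024,0]
    - [0.28,-0.006,0.024,0]
    - [0.28,-0.006,0.024,0]

```text
time: 13.5
tool_pos: [0.4169, -0.2847, 0.1835]
tool_rot: [0.781, 1.568, -0.714]
contact_force: [-0.1, 0.4, -1.7]
opening: 0.0181
```

```bash
python3 - <<'E'
from h import *
plan([0.4158,-0.283,0.115],4.5)
E
```

```text
inc [ 0.1711 -0.0027 -0.0048] twist -0.0024 deg -0.14 | pos [ 0.4169 -0.2847  0.1835] jyaw 4.36 q6 -0.83 t 13.5
```

>>> move_arm:
  increments:
    - [0.0,-0.003,-0.004,0]
    - [0.05,-0.003,-0.004,0]
    - [0.1,-0.003,-0.004,0]
    - [0.14,-0.003,-0.004,0]
    - [0.16,-0.003,-0.004,0]

```text
time: 14.12
tool_pos: [0.415, -0.283, 0.1182]
tool_rot: [0.88, 1.57, -0.616]
contact_force: [0.5, 0.0, -3.2]
opening: 0.0178
```

```bash
python3 - <<'E'
from h import *
plan([0.4158,-0.283,0.115],4.5);print(pose()[2]['contact_force'])
crop('scene','sc7',200,180,340,320,4)
crop('side','si7',300,200,440,320,5)
E
```

```text
inc [0.0081 0.0021 0.0001] twist -0.0029 deg -0.17 | pos [ 0.415  -0.283   0.1182] jyaw 4.33 q6 -0.83 t 14.1
[ 0.4932927   0.03959439 -3.19581367]
```

View pics/si7.png

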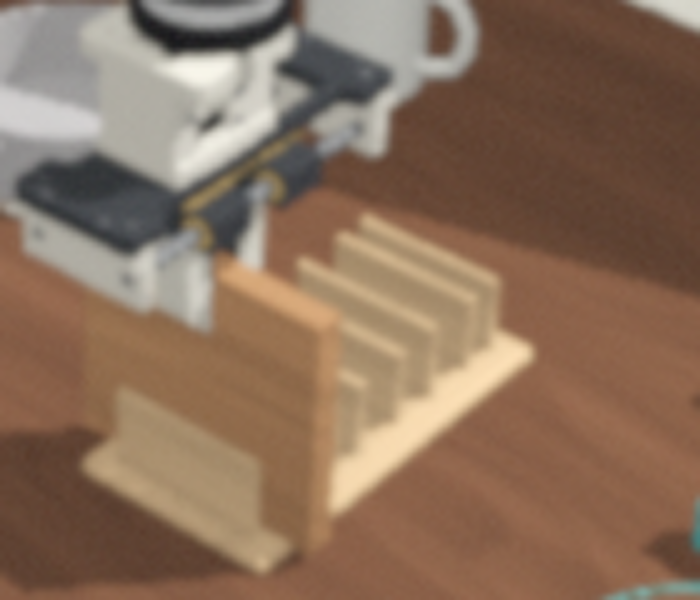

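The board is in wide1 with no contact force yet. Lower it the last few mm.

>>> move_arm:
  increments:
    - [0.005,0.002,0,0]
    - [0.009,0.002,0,0]
    - [0.012,0.002,0,0]
    - [0.012,0.002,0,0]

```text
time: 14.72
tool_pos: [0.4164, -0.2829, 0.1158]
tool_rot: [0.946, 1.568, -0.549]
contact_force: [-2.1, 6.2, 15.5]
opening: 0.0182
```

```bash
python3 - <<'E'
from h import *
plan([0.4158,-0.283,0.115],4.5);print(pose()[2]['contact_force'])
E
```

```text
inc [ 0.002  -0.0015  0.0001] twist -0.0027 deg -0.16 | pos [ 0.4164 -0.2829  0.1158] jyaw 4.34 q6 -0.83 t 14.7
[-2.05207541  6.18534155 15.49345184]
```

>>> move_arm:
  increments:
    - [0,0,0,0]
    - [0,0,0,0]
    - [0,0,0,0]
  gripper: 0.6

```text
time: 15.1
tool_pos: [0.4157, -0.283, 0.1132]
tool_rot: [1.18, 1.571, -0.315]
contact_force: [-0.2, -0.5, -0.3]
opening: 0.0362
```

>>> move_arm:
  increments:
    - [-0.1,0,0,0]
    - [-0.25,0,0,0]
    - [-0.4,0,0,0]
    - [-0.45,0,-0.1,0]
    - [-0.45,0,-0.2,0]

```text
time: 15.72
tool_pos: [0.4101, -0.2029, 0.295]
tool_rot: [0.93, 1.567, -0.566]
contact_force: [0.4, 0.6, -0.4]
opening: 0.0368
```

```bash
python3 - <<'E'
from h import *
plan([0.5291,0.0,0.30],-2.5)
plan([0.5291,0.283,0.25],-2.5)
crop('scene','sc8',200,180,340,320,4)
E
```

```text
inc [-0.0126  0.3345 -0.4838] twist 0.1126 deg 6.76 | pos [ 0.4101 -0.2029  0.295 ] jyaw 4.26 q6 -0.7 t 15.7
inc [ 0.1108  0.3866 -1.1896] twist 0.1126 deg 6.76 | pos [ 0.4101 -0.2029  0.295 ] jyaw 4.26 q6 -0.7 t 15.7
```

View pics/sc8.png

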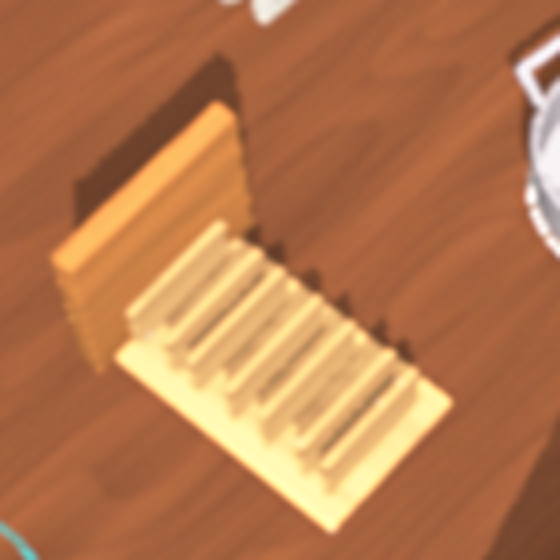

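>>> move_arm:
  increments:
    - [0,0.05,-0.15,0]
    - [0,0.12,-0.3,0.05]
    - [0,0.2,-0.45,0.11]
    - [0,0.27,-0.6,0.11]
    - [0,0.33,-0.75,0.11]
  gripper: 0.65

```text
time: 16.4
tool_pos: [0.5143, 0.0929, 0.293]
tool_rot: [-0.266, 1.571, -1.876]
contact_force: [1.0, -0.1, 0.5]
opening: 0.0323
```

```bash
python3 - <<'E'
from h import *
plan([0.529,0.283,0.25],-2.5)
E
```

```text
inc [ 0.1073  0.0179 -0.4764] twist 0.0036 deg 0.22 | pos [0.5143 0.0929 0.293 ] jyaw -2.28 q6 0.07 t 16.4
```

>>> move_arm:
  increments:
    - [0,0.018,-0.15,0.003]
    - [0,0.018,-0.3,0.003]
    - [0.05,0.018,-0.42,0.003]
    - [0.1,0.018,-0.47,0.003]
    - [0.1,0.018,-0.47,0.003]

```text
time: 17.02
tool_pos: [0.5273, 0.2786, 0.2507]
tool_rot: [-1.099, 1.566, -2.71]
contact_force: [-0.3, 0.0, 0.4]
opening: 0.032
```

>>> move_arm:
  increments:
    - [0,0,0,0]
    - [0,0,0,0]
    - [0,0,0,0]

```text
time: 17.4
tool_pos: [0.5288, 0.2777, 0.2542]
tool_rot: [1.925, 1.569, 0.31]
contact_force: [0.2, -0.0, 0.0]
opening: 0.0324
```

```bash
python3 - <<'E'
from h import *
plan([0.529,0.283,0.097],-2.5)
cv2.imwrite("pics/w5.png",robot.read_camera('wrist')[:,:,::-1])
E
```

```text
inc [ 0.3929 -0.0007 -0.0132] twist -0.0006 deg -0.04 | pos [0.5288 0.2777 0.2542] jyaw -2.54 q6 0.4 t 17.4
```

View pics/w5.png

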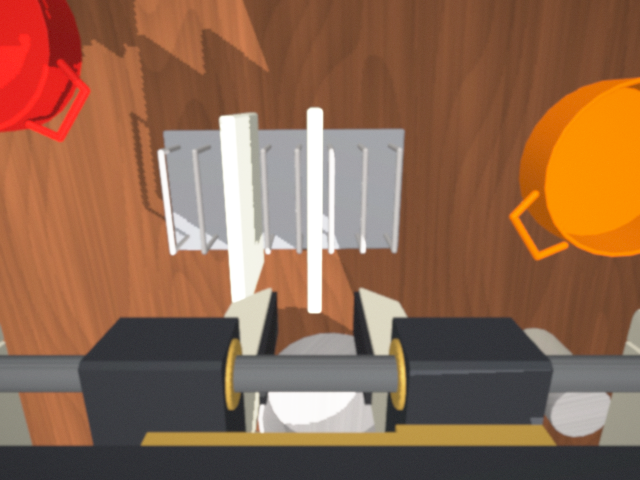

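Thin B (u≈315) is centred between the fingers. Now descending and gripping.

>>> move_arm:
  increments:
    - [0.1,0,-0.013,0]
    - [0.2,0,-0.013,0]
    - [0.3,0,-0.013,0]
    - [0.39,0,-0.013,0]
    - [0.39,0,-0.013,0]

```text
time: 18.08
tool_pos: [0.527, 0.2829, 0.095]
tool_rot: [-1.168, 1.565, -2.782]
contact_force: [0.2, -0.4, 0.5]
opening: 0.032
```

>>> move_arm:
  increments:
    - [0,0,0,0]
    - [0,0,0,0]
    - [0,0,0,0]
    - [0,0,0,0]
  gripper: 1

```text
time: 18.58
tool_pos: [0.5291, 0.2842, 0.0988]
tool_rot: [2.046, 1.568, 0.432]
contact_force: [-1.2, -0.2, 5.7]
opening: 0.0096
```

>>> move_arm:
  increments:
    - [-0.05,0,0,0]
    - [-0.15,0,0,0]
    - [-0.3,0,0,0]
    - [-0.45,0,0,0]
    - [-0.5,0,0,0]

```text
time: 19.2
tool_pos: [0.5295, 0.2842, 0.3021]
tool_rot: [1.982, 1.563, 0.369]
contact_force: [-0.5, -0.1, -2.6]
opening: 0.0099
```

```bash
python3 - <<'E'
from h import *
plan([0.589,-0.269,0.30],4.5)
E
```

```text
inc [0.0026 0.2076 1.3755] twist -0.1158 deg -6.95 | pos [0.5295 0.2842 0.3021] jyaw -2.45 q6 0.41 t 19.2
```

>>> move_arm:
  increments:
    - [0,0.02,0.15,0]
    - [0,0.04,0.3,-0.05]
    - [0,0.08,0.45,-0.115]
    - [0,0.1,0.6,-0.115]
    - [0,0.12,0.75,-0.115]

```text
time: 19.82
tool_pos: [0.5634, -0.0199, 0.2973]
tool_rot: [1.726, 1.571, 0.233]
contact_force: [0.6, 0.1, -1.8]
opening: 0.0099
```

```bash
python3 - <<'E'
from h import *
plan([0.589,-0.269,0.30],4.5)
E
```

```text
inc [-0.0067  0.0153  0.6259] twist -0.0008 deg -0.05 | pos [ 0.5634 -0.0199  0.2973] jyaw 4.45 q6 -0.25 t 19.8
```

>>> move_arm:
  increments:
    - [0,0.015,0.15,0]
    - [0,0.015,0.3,0]
    - [0,0.015,0.45,0]
    - [0,0.015,0.6,0]
    - [0,0.015,0.61,0]

```text
time: 20.45
tool_pos: [0.5877, -0.2651, 0.2959]
tool_rot: [-1.457, 1.569, -2.956]
contact_force: [1.1, 0.7, -1.9]
opening: 0.0102
```

>>> move_arm:
  increments:
    - [0,0,0,0]
    - [0,0,0,0]

```text
time: 20.7
tool_pos: [0.5887, -0.2592, 0.2975]
tool_rot: [2.586, 1.57, 1.094]
contact_force: [-0.3, 0.3, -2.1]
opening: 0.01
```

```bash
python3 - <<'E'
from h import *
plan([0.589,-0.2693,0.17],4.5)
E
```

```text
inc [ 0.3188 -0.0014  0.0254] twist 0.0007 deg 0.04 | pos [ 0.5887 -0.2592  0.2975] jyaw 4.54 q6 -0.61 t 20.7
```

>>> move_arm:
  increments:
    - [0.1,0,0.025,0]
    - [0.2,0,0.025,0]
    - [0.3,0,0.025,0]
    - [0.315,0,0.025,0]
    - [0.315,0,0.025,0]

```text
time: 21.32
tool_pos: [0.59, -0.2701, 0.1725]
tool_rot: [1.032, 1.569, -0.46]
contact_force: [-0.6, -1.0, -1.3]
opening: 0.0095
```

>>> move_arm:
  increments:
    - [0,0,0,0]
    - [0,0,0,0]

```text
time: 21.58
tool_pos: [0.5899, -0.271, 0.1729]
tool_rot: [0.982, 1.568, -0.511]
contact_force: [0.2, 0.0, -1.2]
opening: 0.0103
```

```bash
python3 - <<'E'
from h import *
plan([0.5892,-0.2693,0.100],4.5)
cv2.imwrite("pics/w6.png",robot.read_camera('wrist')[:,:,::-1])
E
```

```text
inc [ 0.1821 -0.0019 -0.0046] twist -0.0008 deg -0.05 | pos [ 0.5899 -0.271   0.1729] jyaw 4.45 q6 -0.63 t 21.6
```

View pics/w6.png

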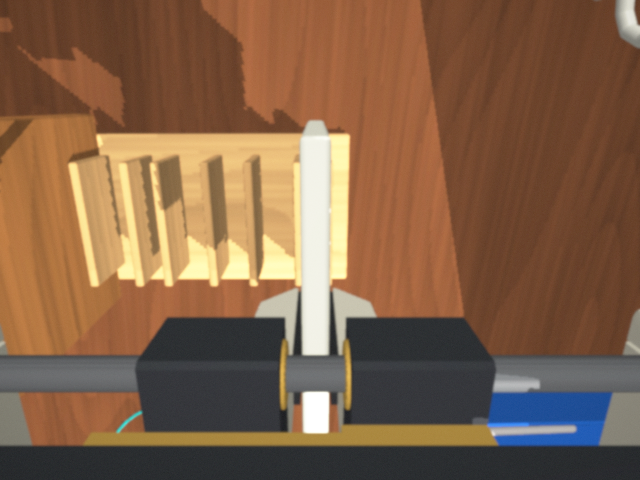

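>>> move_arm:
  increments:
    - [0.03,-0.002,-0.004,0]
    - [0.06,-0.002,-0.004,0]
    - [0.1,-0.002,-0.004,0]
    - [0.14,-0.002,-0.004,0]
    - [0.17,-0.002,-0.004,0]

```text
time: 22.25
tool_pos: [0.588, -0.269, 0.1014]
tool_rot: [-2.259, 1.569, 2.531]
contact_force: [-0.3, 0.9, -1.7]
opening: 0.01
```

```bash
python3 - <<'E'
from h import *
plan([0.5892,-0.2693,0.098],4.5);print(pose()[2]['contact_force'])
E
```

```text
inc [0.0086 0.0029 0.0011] twist -0.0009 deg -0.06 | pos [ 0.588  -0.269   0.1014] jyaw 4.44 q6 -0.63 t 22.2
[-0.29653279  0.86603319 -1.67474226]
```

>>> move_arm:
  increments:
    - [0.005,0.002,0,0]
    - [0.01,0.002,0,0]
    - [0.013,0.002,0,0]
    - [0.013,0.002,0,0]

```text
time: 22.75
tool_pos: [0.5896, -0.2692, 0.0989]
tool_rot: [1.073, 1.569, -0.42]
contact_force: [-0.7, 0.9, 2.5]
opening: 0.0099
```

>>> move_arm:
  increments:
    - [0.004,0,0,0]
    - [0.004,0,0,0]

```text
time: 23.0
tool_pos: [0.5898, -0.2692, 0.0989]
tool_rot: [1.046, 1.568, -0.447]
contact_force: [-2.6, 3.3, 11.3]
opening: 0.0096
```

>>> move_arm:
  increments:
    - [0,0,0,0]
    - [0,0,0,0]
    - [0,0,0,0]
  gripper: 0.65

```text
time: 23.38
tool_pos: [0.5891, -0.2692, 0.0961]
tool_rot: [-2.369, 1.57, 2.421]
contact_force: [0.1, -0.5, -0.0]
opening: 0.0311
```

>>> move_arm:
  increments:
    - [-0.1,0,0,0]
    - [-0.25,0,0,0]
    - [-0.4,0,0,0]
    - [-0.5,0,-0.1,0]
    - [-0.5,0,-0.2,0]

```text
time: 24.0
tool_pos: [0.5841, -0.1895, 0.3004]
tool_rot: [1.087, 1.563, -0.407]
contact_force: [-0.3, 0.9, 0.2]
opening: 0.0321
```

```bash
python3 - <<'E'
from h import *
plan([0.4708,0.28,0.30],-2.5)
crop('scene','sc9',200,150,440,320,3.3)
E
```

```text
inc [-0.0047 -0.1928 -1.1919] twist 0.1146 deg 6.88 | pos [ 0.5841 -0.1895  0.3004] jyaw 4.38 q6 -0.51 t 24.0
```

View pics/sc9.png

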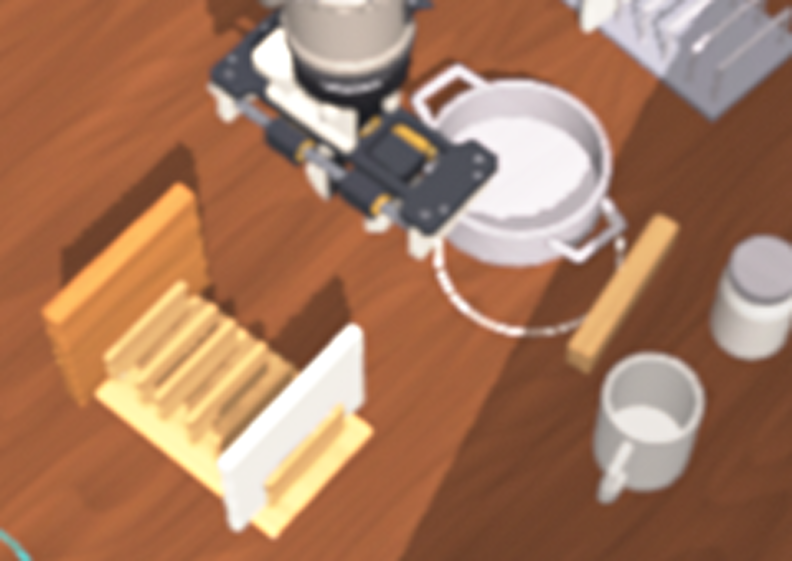

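Both placed boards stand in their slots. The pot has been knocked off its mark, so I'll slide it back after the last board.

>>> move_arm:
  increments:
    - [0,-0.03,-0.15,0]
    - [0,-0.06,-0.3,0.05]
    - [0,-0.1,-0.45,0.11]
    - [0,-0.13,-0.6,0.115]
    - [0,-0.16,-0.75,0.115]

```text
time: 24.68
tool_pos: [0.4951, 0.1063, 0.2962]
tool_rot: [-2.652, 1.571, 2.017]
contact_force: [-0.2, 0.0, -0.4]
opening: 0.0325
```

```bash
python3 - <<'E'
from h import *
plan([0.4708,0.281,0.25],-2.5)
E
```

```text
inc [ 0.1156 -0.0796 -0.4336] twist 0.0004 deg 0.02 | pos [0.4951 0.1063 0.2962] jyaw -2.48 q6 0.1 t 24.7
```

>>> move_arm:
  increments:
    - [0,-0.04,-0.15,0]
    - [0,-0.08,-0.3,0]
    - [0.05,-0.08,-0.42,0]
    - [0.1,-0.08,-0.44,0]
    - [0.1,-0.08,-0.44,0]

```text
time: 25.3
tool_pos: [0.4705, 0.2822, 0.2545]
tool_rot: [-1.11, 1.567, -2.722]
contact_force: [0.9, -0.7, 0.5]
opening: 0.0321
```

>>> move_arm:
  increments:
    - [0,0,0,0]
    - [0,0,0,0]
    - [0,0,0,0]

```text
time: 25.68
tool_pos: [0.4719, 0.2814, 0.2572]
tool_rot: [2.036, 1.569, 0.421]
contact_force: [0.4, 0.0, -0.1]
opening: 0.0321
```

```bash
python3 - <<'E'
from h import *
plan([0.4708,0.281,0.098],-2.5)
cv2.imwrite("pics/w7.png",robot.read_camera('wrist')[:,:,::-1])
E
```

```text
inc [ 0.398  -0.0032  0.0015] twist -0.0002 deg -0.01 | pos [0.4719 0.2814 0.2572] jyaw -2.51 q6 0.44 t 25.7
```

View pics/w7.png

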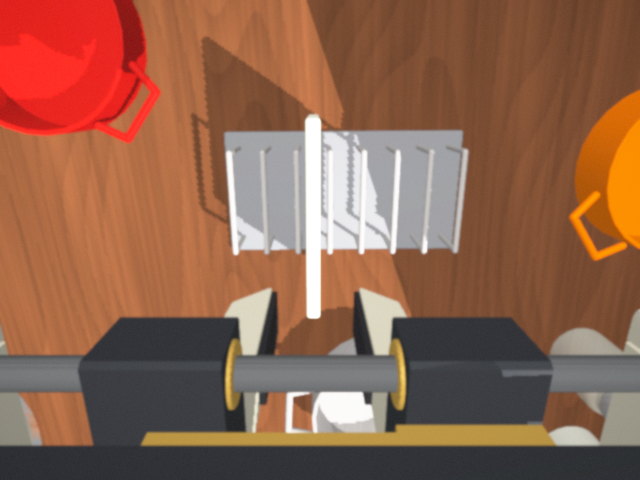

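>>> move_arm:
  increments:
    - [0.1,-0.003,0,0]
    - [0.2,-0.003,0,0]
    - [0.3,-0.003,0,0]
    - [0.396,-0.003,0,0]
    - [0.396,-0.003,0,0]

```text
time: 26.35
tool_pos: [0.4687, 0.2811, 0.0959]
tool_rot: [-1.132, 1.565, -2.746]
contact_force: [0.1, -0.7, 0.8]
opening: 0.0317
```

>>> move_arm:
  increments:
    - [0,0,0,0]
    - [0,0,0,0]
    - [0,0,0,0]
    - [0,0,0,0]
  gripper: 1

```text
time: 26.85
tool_pos: [0.4708, 0.2824, 0.0996]
tool_rot: [2.086, 1.568, 0.472]
contact_force: [-1.2, 0.2, 6.1]
opening: 0.0102
```

>>> move_arm:
  increments:
    - [-0.05,0,0,0]
    - [-0.15,0,0,0]
    - [-0.3,0,0,0]
    - [-0.45,0,0,0]
    - [-0.5,0,0,0]

```text
time: 27.48
tool_pos: [0.4712, 0.2825, 0.3028]
tool_rot: [2.025, 1.563, 0.411]
contact_force: [1.1, -0.7, -2.0]
opening: 0.01
```

```bash
python3 - <<'E'
from h import *
plan([0.4735,-0.2785,0.30],4.5)
E
```

```text
inc [0.0027 0.0655 1.401 ] twist -0.1158 deg -6.95 | pos [0.4712 0.2825 0.3028] jyaw -2.45 q6 0.44 t 27.5
```

>>> move_arm:
  increments:
    - [0,0,0.15,0]
    - [0,0.01,0.3,-0.05]
    - [0,0.02,0.45,-0.115]
    - [0,0.03,0.6,-0.115]
    - [0,0.035,0.75,-0.115]

```text
time: 28.1
tool_pos: [0.4711, -0.0201, 0.2984]
tool_rot: [1.431, 1.57, -0.062]
contact_force: [1.3, -0.1, -1.7]
opening: 0.0097
```

```bash
python3 - <<'E'
from h import *
plan([0.4735,-0.2785,0.30],4.5)
E
```

```text
inc [-0.004  -0.0441  0.6444] twist -0.0007 deg -0.04 | pos [ 0.4711 -0.0201  0.2984] jyaw 4.46 q6 -0.28 t 28.1
```

>>> move_arm:
  increments:
    - [0,-0.01,0.15,0]
    - [0,-0.02,0.3,0]
    - [0,-0.04,0.45,0]
    - [0,-0.044,0.6,0]
    - [0,-0.044,0.635,0]

```text
time: 28.72
tool_pos: [0.4729, -0.2762, 0.2975]
tool_rot: [-1.17, 1.57, -2.667]
contact_force: [0.2, -0.1, -1.5]
opening: 0.0098
```

>>> move_arm:
  increments:
    - [0,0,0,0]
    - [0,0,0,0]

```text
time: 28.98
tool_pos: [0.4736, -0.2714, 0.2982]
tool_rot: [3.016, 1.57, 1.524]
contact_force: [0.5, -0.5, -1.3]
opening: 0.0101
```

```bash
python3 - <<'E'
from h import *
plan([0.4735,-0.2785,0.17],4.5)
E
```

```text
inc [ 0.3204 -0.0018  0.0179] twist 0.0004 deg 0.02 | pos [ 0.4736 -0.2714  0.2982] jyaw 4.52 q6 -0.74 t 29.0
```

>>> move_arm:
  increments:
    - [0.1,0,0.017,0]
    - [0.2,0,0.017,0]
    - [0.3,0,0.017,0]
    - [0.318,0,0.017,0]
    - [0.318,0,0.017,0]

```text
time: 29.6
tool_pos: [0.4747, -0.2791, 0.1718]
tool_rot: [1.024, 1.57, -0.468]
contact_force: [-0.0, -0.3, -0.3]
opening: 0.01
```

>>> move_arm:
  increments:
    - [0,0,0,0]
    - [0,0,0,0]

```text
time: 29.85
tool_pos: [0.4747, -0.28, 0.1722]
tool_rot: [0.866, 1.568, -0.627]
contact_force: [-0.1, 0.8, -1.7]
opening: 0.0099
```

```bash
python3 - <<'E'
from h import *
plan([0.4735,-0.2785,0.100],4.5)
cv2.imwrite("pics/w8.png",robot.read_camera('wrist')[:,:,::-1])
E
```

```text
inc [ 0.1806 -0.0031 -0.0043] twist -0.0007 deg -0.04 | pos [ 0.4747 -0.28    0.1722] jyaw 4.46 q6 -0.75 t 29.9
```

View pics/w8.png

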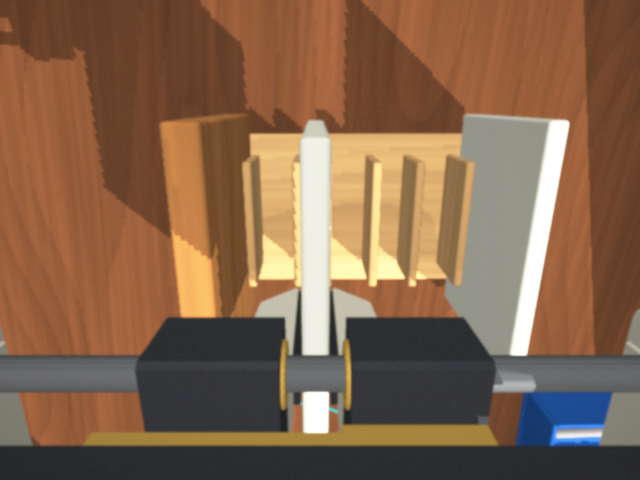

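>>> move_arm:
  increments:
    - [0.03,-0.002,-0.004,0]
    - [0.06,-0.002,-0.004,0]
    - [0.1,-0.002,-0.004,0]
    - [0.14,-0.002,-0.004,0]
    - [0.168,-0.002,-0.004,0]

```text
time: 30.52
tool_pos: [0.4727, -0.2779, 0.1021]
tool_rot: [-2.354, 1.569, 2.436]
contact_force: [-0.5, -0.9, -2.2]
opening: 0.0096
```

>>> move_arm:
  increments:
    - [0.005,0.0,0,0]
    - [0.01,0.0,0,0]
    - [0.016,0.0,0,0]
    - [0.018,0.0,0,0]
    - [0.018,0,0,0]

```text
time: 31.15
tool_pos: [0.474, -0.2779, 0.0996]
tool_rot: [1.079, 1.568, -0.414]
contact_force: [-3.7, 6.5, 18.4]
opening: 0.01
```

```bash
python3 - <<'E'
from h import *
plan([0.4735,-0.2785,0.098],4.5)
crop('side','si9',300,180,440,320,4)
E
```

```text
inc [ 0.0039 -0.0014  0.0014] twist -0.0007 deg -0.04 | pos [ 0.474  -0.2779  0.0996] jyaw 4.46 q6 -0.75 t 31.1
```

View pics/si9.png

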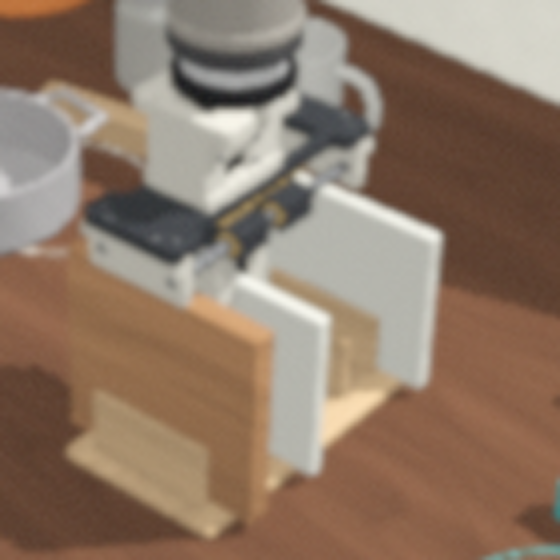

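Seated (18 N). Release, raise, and go to view the pot.

>>> move_arm:
  increments:
    - [0,0,0,0]
    - [0,0,0,0]
    - [0,0,0,0]
  gripper: 0.7

```text
time: 31.58
tool_pos: [0.4732, -0.2783, 0.0963]
tool_rot: [2.204, 1.571, 0.71]
contact_force: [0.0, 0.6, -1.6]
opening: 0.0271
```

>>> move_arm:
  increments:
    - [-0.1,0,0,0]
    - [-0.25,0,0,0]
    - [-0.4,0,0,0]
    - [-0.55,0,0,0]
    - [-0.7,0,0,0]

```text
time: 32.2
tool_pos: [0.4729, -0.278, 0.3783]
tool_rot: [1.507, 1.571, 0.013]
contact_force: [1.5, -0.9, 0.1]
opening: 0.0274
```

```bash
python3 - <<'E'
from h import *
plan([0.44,-0.05,0.38],90)
E
```

```text
inc [-0.0042 -0.0379 -0.5748] twist -1.426 deg -85.56 | pos [ 0.4729 -0.278   0.3783] jyaw 4.44 q6 -0.75 t 32.2
```

>>> move_arm:
  increments:
    - [0,0,-0.12,-0.17]
    - [0,-0.02,-0.25,-0.35]
    - [0,-0.04,-0.38,-0.53]
    - [0,-0.04,-0.5,-0.7]
    - [0,-0.04,-0.57,-0.88]
  gripper: 0.46

```text
time: 32.83
tool_pos: [0.4391, -0.0502, 0.3766]
tool_rot: [1.092, 1.57, 0.527]
contact_force: [-0.1, 0.1, 0.1]
opening: 0.0496
```

>>> move_arm:
  increments:
    - [0,0,0,-0.17]
    - [0,0,0,-0.35]
    - [0,0,0,-0.53]
    - [0,0,0,-0.55]
    - [0,0,0,-0.55]

```text
time: 33.45
tool_pos: [0.4396, -0.0521, 0.3763]
tool_rot: [2.394, 1.571, 2.394]
contact_force: [0.3, 0.9, 0.5]
opening: 0.0495
```

```bash
python3 - <<'E'
from h import *
plan([0.44,-0.05,0.38],90)
cv2.imwrite("pics/w9.png",robot.read_camera('wrist')[:,:,::-1])
E
```

```text
inc [-0.0093  0.0053  0.0011] twist 0.0001 deg 0.01 | pos [ 0.4396 -0.0521  0.3763] jyaw 90.01 q6 -1.86 t 33.5
```

View pics/w9.png

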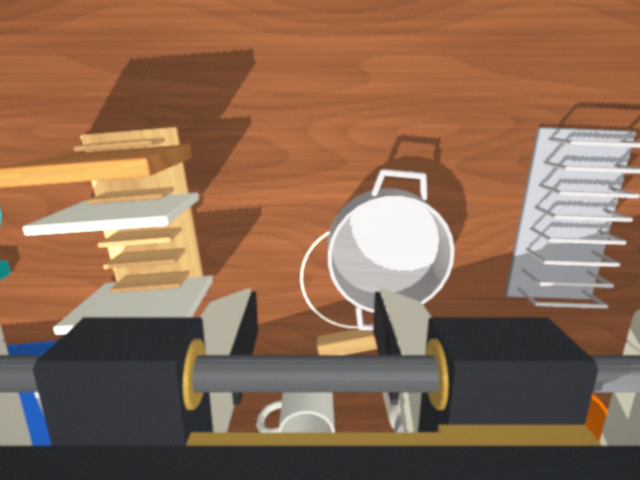

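```bash
python3 - <<'E'
from h import *
im=robot.read_camera('wrist')
L,R_,T=wonz(328,252,.055),wonz(454,252,.055),wonz(391,195,.055)
print(L,R_,T)
cv2.imwrite('pics/w9p.png',cv2.resize(im[160:330,310:470,::-1],None,fx=3.5,fy=3.5,interpolation=cv2.INTER_CUBIC))
E
```

```text
[ 0.52924061 -0.03729733  0.055     ] [0.52907989 0.11790962 0.055     ] [0.45774147 0.03620198 0.055     ]
```

View pics/w9p.png

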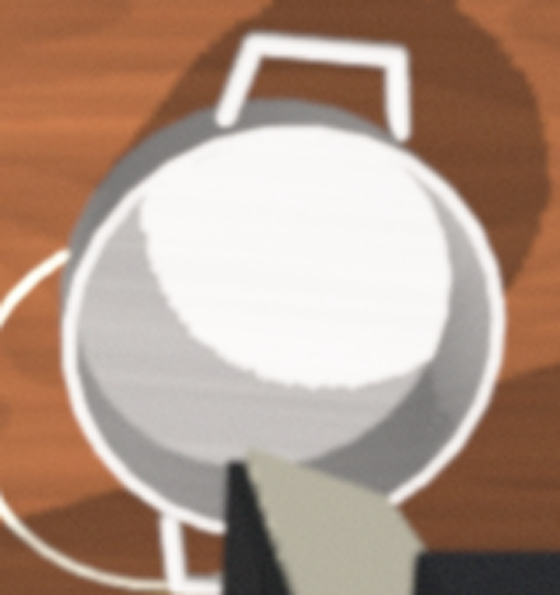

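```bash
python3 - <<'E'
from h import *
plan([0.5355,0.040,0.12],75)
E
```

```text
inc [0.6408 0.2301 0.2401] twist 0.2508 deg 15.05 | pos [ 0.4396 -0.0522  0.3763] jyaw 90.05 q6 -1.86 t 33.5
```

>>> move_arm:
  increments:
    - [0.05,0.1,0.12,0.12]
    - [0.15,0.2,0.22,0.25]
    - [0.3,0.23,0.24,0.25]
    - [0.45,0.23,0.24,0.25]
    - [0.55,0.23,0.24,0.25]
  gripper: 0.35

```text
time: 34.17
tool_pos: [0.5343, 0.0407, 0.1535]
tool_rot: [-2.975, 1.568, 3.049]
contact_force: [-0.1, 0.3, -0.3]
opening: 0.0597
```

>>> move_arm:
  increments:
    - [0.09,0,0,0]
    - [0.09,0,0,0]
    - [0.09,0,0,0]

```text
time: 34.55
tool_pos: [0.5363, 0.0401, 0.1218]
tool_rot: [0.224, 1.569, -0.035]
contact_force: [0.5, -0.4, 1.1]
opening: 0.06
```

```bash
python3 - <<'E'
from h import *
plan([0.5355,0.040,0.016],75)
cv2.imwrite("pics/w10.png",robot.read_camera('wrist')[:,:,::-1])
crop('side','si10',230,150,390,290,4)
E
```

```text
inc [ 0.2646 -0.0009 -0.0023] twist 0.0024 deg 0.14 | pos [0.5363 0.0401 0.1218] jyaw 75.14 q6 -1.38 t 34.5
```

View pics/w10.png

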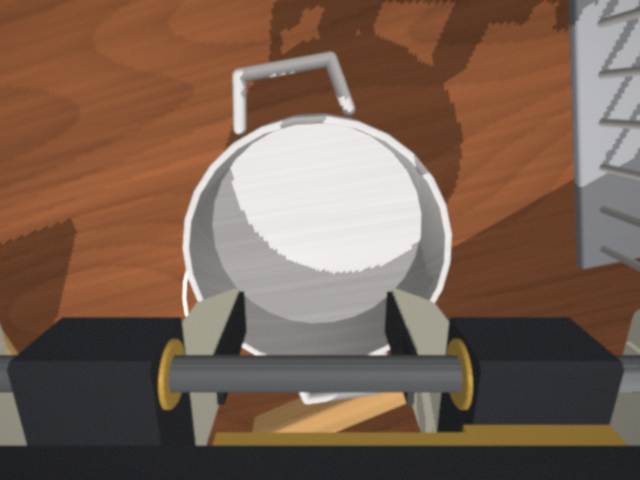

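View pics/si10.png

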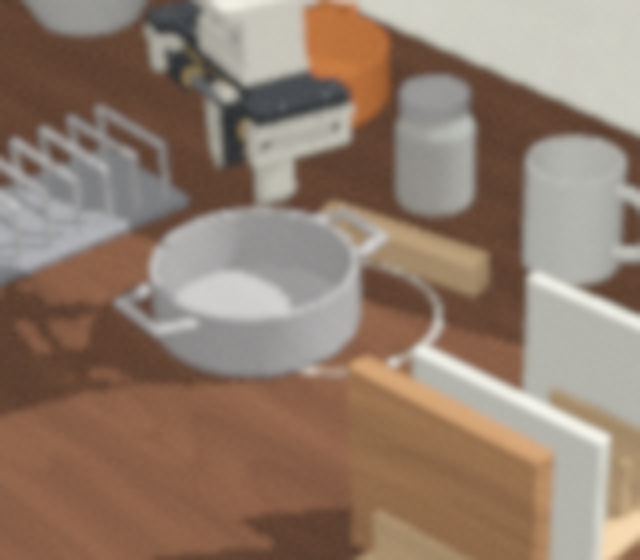

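>>> move_arm:
  increments:
    - [0.1,0,0,0]
    - [0.2,0,0,0]
    - [0.262,0,0,0]
    - [0.262,0,0,0]

```text
time: 35.15
tool_pos: [0.5349, 0.0402, 0.0154]
tool_rot: [-3.019, 1.569, 3.005]
contact_force: [0.3, 0.2, 0.4]
opening: 0.0597
```

```bash
python3 - <<'E'
from h import *
plan([0.577,0.029,0.016],75)
plan([0.6314,-0.0064,0.016],75)
E
```

```text
inc [-0.0017 -0.0002  0.1088] twist 0.0029 deg 0.17 | pos [0.5349 0.0402 0.0154] jyaw 75.17 q6 -1.38 t 35.1
inc [-0.0019 -0.051   0.2629] twist 0.0029 deg 0.17 | pos [0.5349 0.0402 0.0154] jyaw 75.17 q6 -1.38 t 35.1
```

>>> move_arm:
  increments:
    - [0,0,0.04,0]
    - [0,0,0.08,0]
    - [0,0,0.105,0]
    - [0,-0.008,0.13,0]
    - [0,-0.017,0.16,0]

```text
time: 35.78
tool_pos: [0.5951, 0.0176, 0.0164]
tool_rot: [2.92, 1.569, 2.662]
contact_force: [-3.0, 2.7, 5.1]
opening: 0.0596
```

>>> move_arm:
  increments:
    - [0,-0.01,0.03,0]
    - [0,-0.02,0.06,0]
    - [0,-0.028,0.08,0]
    - [0,-0.03,0.09,0]

```text
time: 36.28
tool_pos: [0.6271, -0.0037, 0.016]
tool_rot: [3.123, 1.57, 2.865]
contact_force: [-4.6, 2.2, 6.0]
opening: 0.0597
```

```bash
python3 - <<'E'
from h import *
plan([0.6314,-0.0064,0.016],75)
crop('scene','sc11',280,120,440,280,4)
E
```

```text
inc [-0.0001 -0.0038  0.0122] twist 0.003 deg 0.18 | pos [ 0.6271 -0.0037  0.016 ] jyaw 75.18 q6 -1.44 t 36.3
```

View pics/sc11.png

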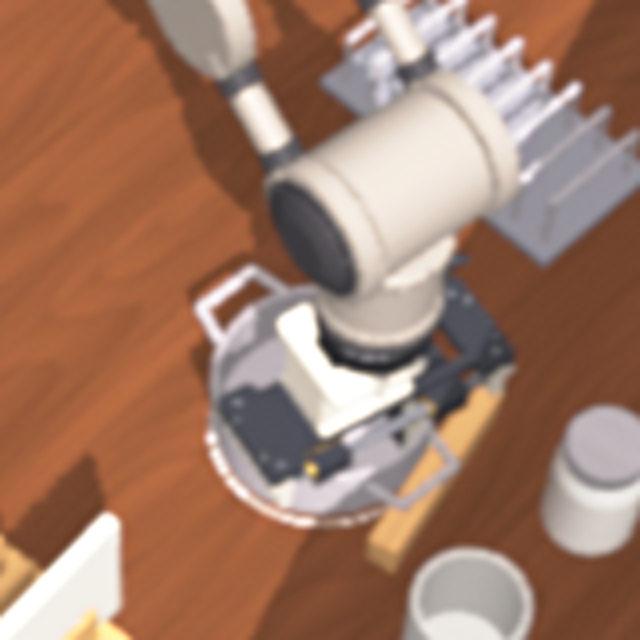

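>>> move_arm:
  increments:
    - [0,0.002,0.006,0]
    - [0,0.005,0.011,0]
    - [0,0.007,0.016,0]
    - [0,0.007,0.016,0]

```text
time: 36.83
tool_pos: [0.6295, -0.0033, 0.0157]
tool_rot: [-2.781, 1.561, -3.038]
contact_force: [-19.8, -4.4, 16.5]
opening: 0.0594
```

>>> move_arm:
  increments:
    - [0,0,-0.04,0]
    - [0,0,-0.09,0]
    - [0,0,-0.09,0]

```text
time: 37.2
tool_pos: [0.5986, 0.0069, 0.0155]
tool_rot: [-2.81, 1.57, -3.068]
contact_force: [0.1, -0.0, 0.4]
opening: 0.0595
```

>>> move_arm:
  increments:
    - [-0.1,0,0,0]
    - [-0.25,0,0,0]
    - [-0.4,0,-0.05,0]
    - [-0.55,0,-0.2,0]
    - [-0.7,0,-0.25,0]

```text
time: 37.83
tool_pos: [0.5107, 0.03, 0.2771]
tool_rot: [-2.609, 1.571, -2.868]
contact_force: [0.8, -0.2, -0.3]
opening: 0.0597
```

>>> move_arm:
  increments:
    - [-0.2,-0.1,-0.05,-0.1]
    - [-0.2,-0.15,-0.05,-0.25]
    - [-0.2,-0.15,-0.05,-0.25]
    - [-0.2,-0.15,-0.05,-0.25]

```text
time: 38.33
tool_pos: [0.4774, -0.0229, 0.355]
tool_rot: [2.2, 1.57, 2.201]
contact_force: [-0.9, 0.3, -0.4]
opening: 0.0598
```

```bash
python3 - <<'E'
from h import *
plan([0.49,-0.1,0.4],90)
cv2.imwrite("pics/w12.png",robot.read_camera('wrist')[:,:,::-1])
E
```

```text
inc [-0.1125 -0.1928  0.0312] twist 0.0007 deg 0.04 | pos [ 0.4774 -0.0229  0.355 ] jyaw 90.04 q6 -1.78 t 38.3
```

View pics/w12.png

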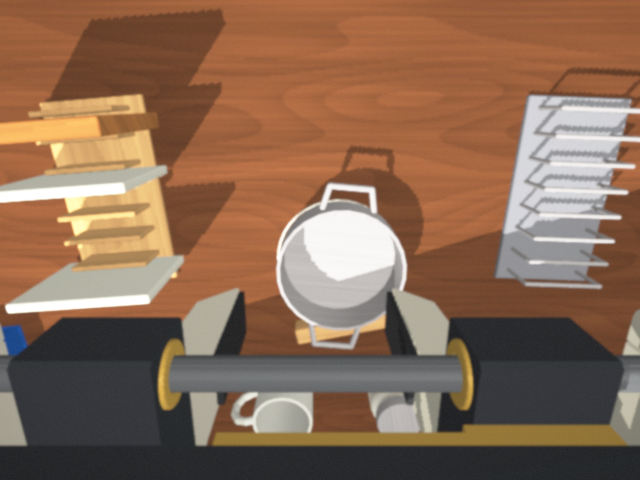

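```bash
python3 - <<'E'
from h import *
im=robot.read_camera('wrist')
cv2.imwrite('pics/w12p.png',cv2.resize(im[170:350,260:420,::-1],None,fx=3.3,fy=3.3,interpolation=cv2.INTER_CUBIC))
print(wonz(277,266,.055),wonz(406,266,.055),wonz(341,207,.055),wonz(341,330,.055))
crop('scene','sc12',205,150,445,320,3.3)
crop('side','si12',230,150,430,320,3.5)
E
```

```text
[ 0.57605934 -0.06838303  0.055     ] [0.57567473 0.08493292 0.055     ] [0.50393115 0.00611921 0.055     ] [0.66199268 0.00955433 0.055     ]
```

View pics/w12p.png

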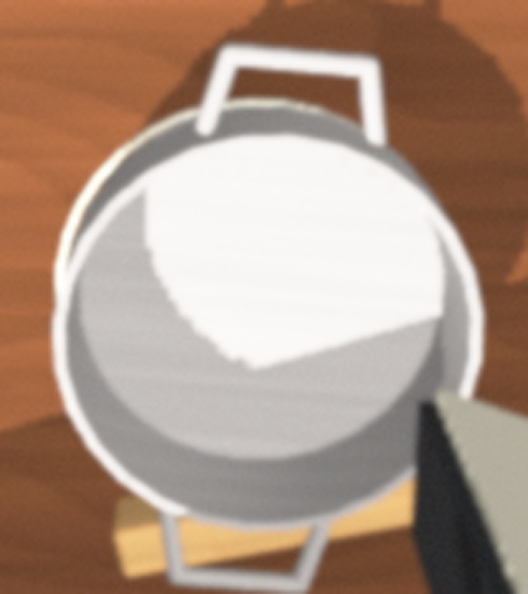

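View pics/sc12.png

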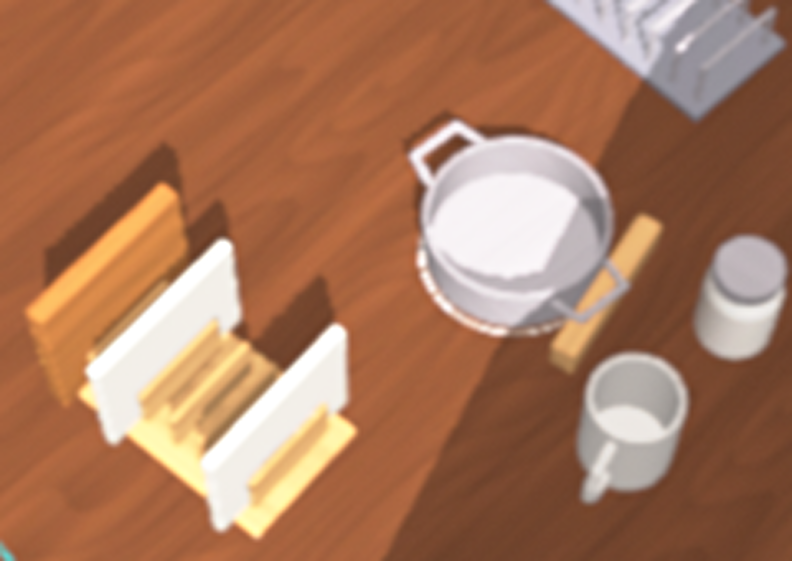

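View pics/si12.png

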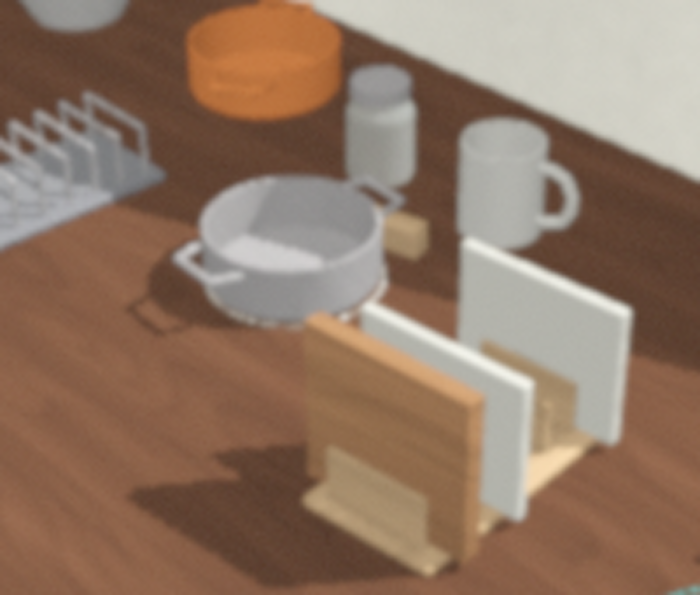

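```bash
python3 - <<'E'
from h import *
S=lambda c,z:onz('scene',205+c[0]/3.3,150+c[1]/3.3,z)[:2]
D=lambda c,z:onz('side',230+c[0]/3.5,150+c[1]/3.5,z)[:2]
yaw=np.radians(4.5);ax=np.array([np.cos(yaw),np.sin(yaw)]);ay=np.array([-ax[1],ax[0]])
slots=dict(thick=(.4158,-.2830),A=(.4735,-.2787),B=(.5892,-.2695))
pts=dict(thick=(.148,S,(170,188),(34,313)),A=(.128,S,(228,245),(93,371)),B=(.128,S,(341,331),(210,460)))
for n,(z,f,a,b) in pts.items():
    m=(f(a,z)+f(b,z))/2-slots[n];print(n,'across',round(m@ax,4),'along',round(m@ay,4),'len',np.linalg.norm(f(a,z)-f(b,z)))
for n,z,a,b in (('thick',.148,(313,321),(476,400)),('A',.128,(367,308),(527,384)),('B',.128,(465,242),(627,314))):
    m=(D(a,z)+D(b,z))/2-slots[n];print('side',n,'across',round(m@ax,4),'along',round(m@ay,4),np.linalg.norm(D(a,z)-D(b,z)))
print('pot',(wonz(341,210.6,.055)+wonz(341,328.8,.055))/2,(wonz(277,269.5,.055)+wonz(406,269.5,.055))/2)
print(robot.observe()['time'])
E
```

```text
thick across 0.0013 along 0.0017 len 0.146299346490572
A across 0.0028 along 0.0009 len 0.1460276842194199
B across 0.0031 along 0.0015 len 0.14262713804468022
side thick across -0.0023 along -0.0026 0.14286327948915511
side A across -0.0014 along -0.0012 0.1433178247969515
side B across -0.0013 along -0.0016 0.14889371214661362
pot [0.58425969 0.0079687  0.055     ] [0.58039024 0.00847358 0.055     ]
38.525
```

```bash
python3 - <<'E'
from h import *
crop('scene','sc13',205,150,445,320,3.3)
print(robot.hand_in())
E
```

```text
the job is handed in; nothing more can be done
None
```

View pics/sc13.png

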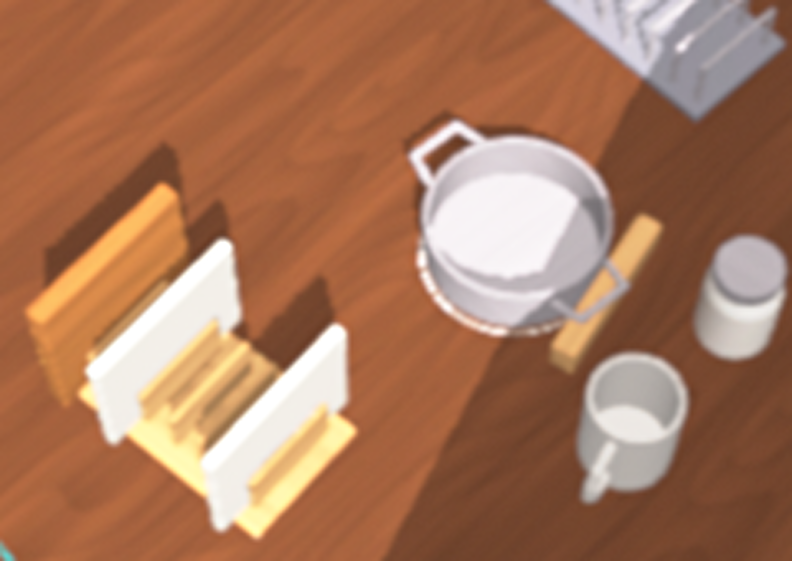

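I handed the job in at about 38.5 s. The pot is back against the bumper on its ring, and all three boards that were present stand in the rack.

**What I did:** I slid the pot to the bumper by pushing on its inside wall with the open fingers. I then moved the thick board into the wide slot nearest the robot and the two thin boards into the two narrow slots. The pot was knocked aside while I was placing boards, so I pushed it back until it pressed on the bumper again, at about 20 N.

**Last checks:**
- **Boards:** all three look upright. The scene and side cameras put them within about 3 mm of slot centre both across and along. The two cameras disagree by up to about 4 mm across the slots, with opposite signs. Each board was lowered until the floor pushed back.
- **Pot:** the wrist camera put it about 2–3 mm short of touching the bumper and 2–3 mm sideways. A cruder left/right reading put it about 6 mm short, right at the 6 mm limit. I trusted the contact force and the ring lining up with the pot's base instead.
- **Mug and jar:** they look where they were, judged by eye only.

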